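# Move the roll carriers up one place in the feed tray

### The job

Move the roll queue up by one: slide the red carrier into the empty green issue bay, then the yellow carrier into the bay that red left, then the blue carrier into the reserve bay that yellow left, one at a time and always flat on the tray floor. Press each one home on that bay's sprung stop with about 10 N (never as much as 18 N) for about half a second, by feel because each stop is set differently, and leave it resting against the stop. Leave everything else on the table alone.

Things in the scene. Friction and masses are not known exactly. Their poses are not given: they have to be found in the camera images.
- tray: Roll feed tray fixed to the table, turned any way: grey base 256 x 256 mm, fence 36 mm high, floor 6 mm above the table. Origin: centre of the underside. Four bays, 2 x 2, no walls between, centred at x, y = +-50 mm in its axes; the green one is (-50,-50). Red and blue carriers start in the two bays beside green, either way round, yellow in the reserve bay, all square to the tray within 1 degree.
- stops: The eight sprung stops of the tray as one item. Origin and axes are the tray's and do NOT show the tips. Each bay has one at the middle of both its outer sides: black rubber tip 16 mm across, 30 mm above the table, its face 99 to 109 mm from the tray's centre line, each set differently, so a carrier meets it 3 to 13 mm past its bay's centre. It yields outward at about 2.5 N per mm for 9 mm, then is solid.
- issue_bay (a point): Centre of the issue bay (green floor, green corner post) on the tray's floor, at (-50,-50) mm in the tray's axes. Empty at the start.
- reserve_bay (a point): Centre of the reserve bay, diagonally opposite the green one, on the tray's floor, at (+50,+50) mm in the tray's axes.
- red_carrier: Carrier with the red grip: grey plastic tray 92 x 92 x 33 mm with a fixed tan roll, white on top (84 mm across, top 34 mm above the underside), with a red ring. Square red grip block 24 x 24 mm in the middle, 34 to 66 mm above the underside, faces parallel to the sides. Origin: centre of the underside. 0.6 to 0.96 kg; drag on the tray floor about 0.2 of its weight and of any push down.
- yellow_carrier: Carrier with the yellow grip: grey plastic tray 92 x 92 x 33 mm with a fixed tan roll, white on top (84 mm across, top 34 mm above the underside), with a yellow ring. Square yellow grip block 24 x 24 mm in the middle, 34 to 66 mm above the underside, faces parallel to the sides. Origin: centre of the underside. 0.6 to 0.96 kg; drag on the tray floor about 0.2 of its weight and of any push down.
- blue_carrier: Carrier with the blue grip: grey plastic tray 92 x 92 x 33 mm with a fixed tan roll, white on top (84 mm across, top 34 mm above the underside), with a blue ring. Square blue grip block 24 x 24 mm in the middle, 34 to 66 mm above the underside, faces parallel to the sides. Origin: centre of the underside. 0.6 to 0.96 kg; drag on the tray floor about 0.2 of its weight and of any push down.
- kraft_roll: Bystander, leave alone: loose tan roll with white top, 100 mm across, 45 mm high. Origin: centre of the underside.
- small_roll: Bystander, leave alone: tan roll with white top, 68 mm across, 40 mm high, standing on the table beside the tray. Origin: centre of the underside.
- tape_ring: Bystander, leave alone: amber ring of tape, 80 mm across, 24 mm high, lying beside the tray. Origin: centre of the underside.
- core_tube: Bystander, leave alone: cardboard core tube, 44 mm across, 60 mm high, upright. Origin: centre of the underside.
- glue_jar: Bystander, leave alone: closed jar, 56 mm across, 70 mm high. Origin: centre of the underside.
- screwdriver: Bystander, leave alone: screwdriver, about 200 mm long, lying on the table along its own x axis.
- clip_bowl: Bystander, leave alone: white bowl, 90 mm across, 40 mm high. Origin: centre of the underside.
There are look-alikes about, which are no part of the job. Leave any orange look-alike of the yellow_carrier alone.

How it is judged:
By the outcome, as a careful person would: the job done as asked, in the order asked, and still so for the second after the job is handed in, with the robot touching nothing.
It also fails if it takes over 67 s, if anything falls off the work surface, if the arm or the gripper's body presses on something with over 40 N, if the wrist force passes 120 N, or if a joint passes its speed limit or range.

### The arm

A 6-joint arm with a two-finger parallel gripper is mounted at the origin on the work surface. World frame = base frame: x ahead of the robot, y to its left, z up, the work surface at z = 0. Lengths are in mm, angles in rad, forces in N, time in s.
With the tool pointing down it reaches from about 350 to 800 mm from the base axis. Payload 7.3 kg.
Tool frame: the origin (TCP) lies midway between the tips of the shut fingers; the grasp point (between the pads) lies 19 mm behind it; z points along the fingers, y is the direction in which the jaws open and shut (so a half turn about z gives the same grasp; the last joint's range is limited). The gripper opens to 85 mm and grips with 20 to 120 N. Pads are 22 mm wide; open, the fingers measure 114 mm over their backs; the gripper's body (76 mm by 85 mm) begins 54 mm behind the grasp point. The pads swing forward as they close: fully open they stand 13 mm farther back than shut.
Start: joints at [-1.352, 0.342, 1.524, -0, 1.275, -0.146], TCP at [187.323, -490.463, 231.322] pointing down, gripper open.
Joint ranges: [-2.53, 2.53], [-0.77, 2.02], [0.04, 2.7], [-1, 4.14], [0.28, 2.66], [-3.11, 3.11]. Speed limits (rad/s): [2.57, 2.57, 3.14, 3.14, 3.14, 3.14].

### API

Orientations are given as a 3x3 rotation matrix whose columns are the frame's x, y, z axes.
In Python, from rig import telemetry, vision, manip gives the robot as it stands.
- The arm moves only by the tool jog_arm, never from a script. Its argument "rows" is one flat list of numbers, 7 for each row, row after row: the shift along the tool's x, y, z in m, then the turn, a rotation vector about the tool's x, y, z in rad, then the opening, from 0 (shut) to 1 (fully open). A call has 1 to 8 rows; each row is the pose to reach, as a shift and turn from the pose commanded when the call began, along the tool's axes at that moment; what a row does not reach only later rows make up. A row lasts 1/12 s, in which the tool goes at most 41.7 mm and 7.16 degrees, less where a joint would pass 70% of its speed; a pose out of reach is approached as far as the arm can. A call with a gripper value outside its range is refused whole. The fingers move at their own pace and stop on an object; "squeeze" is the grip in N (left out, the last holds). Time passes only in rows, so rows that repeat a pose let the fingers close. It gives the time, the measured TCP pose, the force and the opening at its end, in the units of the state.
- telemetry.get_state(): the state, without advancing time (a new reading comes with each control period).
- vision.camera(name): name is "scene" or "top" or "wrist"; returns (picture, depth): 400x640x3 uint8, red, green, blue; 400x640 float32, mm along the optical axis (not along the pixel's ray), 0 where there is no reading.
- vision.calibration(name): a dict with "intrinsics" (3x3 intrinsics, pixels), "position" and "rotation" of the camera in the world. Camera axes: x right, y down, z forward; pixel columns grow to the right and rows downward; lengths in mm; the calibration is good to about 2 mm. A picture is of the moment at which its call begins: read the wrist's pose just before it. calibration takes no time and is no camera call; for the wrist camera it gives the pose at the moment of the call.
- manip.close_job(): hands the job in, once; it reports no verdict.
The state is a dict: "clock": time; "joint_pos": joint angles; "qvel": joint speeds; "effort": joint torques, N m; "tcp_pos": TCP position; "tcp_rot": TCP orientation; "contact_force": force on the tool from outside, world axes, zero at the start; "wrist_torque": the same for the moment, N m; "opening": finger opening in mm.
Only numpy, scipy, OpenCV 4.12 (cv2) and the standard library are available. Lean on these libraries where they do the work, as an engineer would, in place of code of your own. Each camera call takes 0.05 s, during which the arm holds its last target.

## Working session

There is one attempt and no reset: what is moved stays moved. The work goes in short steps, Python scripts to look and compute and a tool call to move; the robot and the scene stay as the last step left them, time stands still between calls to the robot, and variables do not carry over. Pictures are saved under pics/ and viewed, and the job is handed in when it is done.

Besides the shell and the picture viewer there is one more tool, called after "Call:" as a command line: name --argument value ..., lists and objects as JSON in quotes. jog_arm: Moves the arm, as the interface text tells. Its arguments: {"type":"object","properties":{"rows":{"type":"array"},"squeeze":{"type":"number"}},"required":["rows"]}

```bash
mkdir -p pics; ls
python3 - <<'E'
from rig import telemetry, vision
import cv2
s=telemetry.get_state(); print(s)
for n in ("top","scene"):
    p,d=vision.camera(n); c=vision.calibration(n); print(n,c)
    import numpy as np
    np.savez(f"pics/{n}0.npz",p=p,d=d,K=c["intrinsics"],t=c["position"],R=c["rotation"])
    cv2.imwrite(f"pics/{n}0.png",p[:,:,::-1])
E
```

```text
pics
{'clock': 0.0, 'joint_pos': array([-1.35202746e+00,  3.42713799e-01,  1.52505128e+00, -2.01587460e-05,
        1.27541495e+00, -1.46019131e-01]), 'qvel': array([-0.00088343,  0.00053736,  0.00045992, -0.00114838, -0.00172887,
        0.00035199]), 'effort': array([ 3.05063677e-04, -4.33676255e+01, -2.46017432e+01, -1.34871111e-04,
        7.65708857e-03,  1.01344025e-05]), 'tcp_pos': array([ 187.20743765, -490.03568724,  230.61864683]), 'tcp_rot': array([[ 9.34197353e-01,  3.56756463e-01, -3.63329375e-04],
       [ 3.56756585e-01, -9.34196099e-01,  1.54534835e-03],
       [ 2.11892127e-04, -1.57328048e-03, -9.99998740e-01]]), 'contact_force': array([ 0.63571593, -0.32243478, -0.74813761]), 'wrist_torque': array([0.03400638, 0.0015891 , 0.04486786]), 'opening': 85.661832386993}
top {'intrinsics': array([[378.26793673,   0.        , 318.38452753],
       [  0.        , 378.26793673, 198.29708041],
       [  0.        ,   0.        ,   1.        ]]), 'position': array([ 402.85187714,   -1.43329753, 1346.98948368]), 'rotation': array([[ 7.69369130e-03, -9.87345293e-01,  1.58398484e-01],
       [-9.99968357e-01, -7.91694566e-03, -7.78487107e-04],
       [ 2.02266777e-03, -1.58387483e-01, -9.87374961e-01]])}
scene {'intrinsics': array([[372.53742484,   0.        , 321.52550543],
       [  0.        , 372.53742484, 202.0120365 ],
       [  0.        ,   0.        ,   1.        ]]), 'position': array([1241.29090378, -557.63766871,  764.88750499]), 'rotation': array([[ 0.67460911,  0.4781506 , -0.56238293],
       [ 0.73817104, -0.43951698,  0.51178936],
       [-0.00246446, -0.76039255, -0.64945908]])}
```

View pics/top0.png

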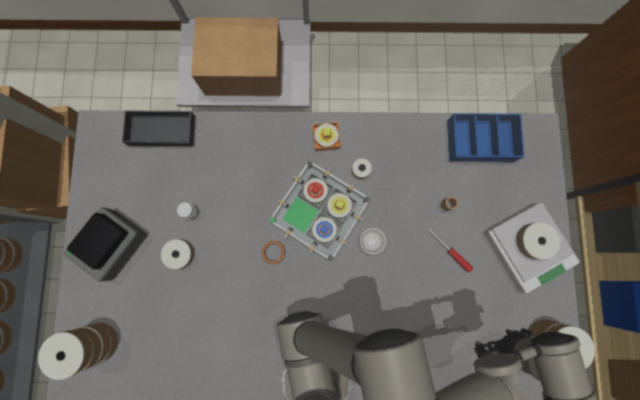

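View pics/scene0.png

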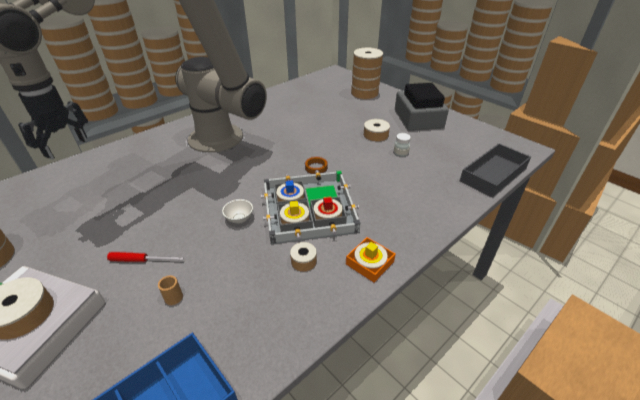

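The top picture shows the tray around (320,210): green bay at (300,215), red at (316,189), yellow at (340,205), blue at (324,230). There are two yellow candidates. The one at (340,205) is a grey carrier in the tray's reserve bay, so it fits. The one at (326,134) sits on an orange base outside the tray, so it is the look-alike. I'll confirm this in an enlarged crop.

```bash
cat > h.py <<'E'
import numpy as np, cv2
def unproj(u,v,z,K,t,R):
    # intersect pixel ray with plane z
    u=np.asarray(u,float);v=np.asarray(v,float)
    r=np.stack([(u-K[0,2])/K[0,0],(v-K[1,2])/K[1,1],np.ones_like(u)],-1)@R.T
    s=(z-t[2])/r[...,2]
    return t+r*s[...,None]
def cloud(d,K,t,R):
    v,u=np.mgrid[:d.shape[0],:d.shape[1]]
    r=np.stack([(u-K[0,2])/K[0,0],(v-K[1,2])/K[1,1],np.ones(u.shape)],-1)*d[...,None]
    return r@R.T+t
E
python3 - <<'E'
from h import *
f=np.load("pics/top0.npz"); p,d,K,t,R=[f[k] for k in "pdKtR"]
cv2.imwrite("pics/crop0.png",cv2.resize(p[110:270,255:395,::-1],None,fx=3.7,fy=3.7,interpolation=cv2.INTER_CUBIC))
C=cloud(d,K,t,R)
for n,(u,v) in dict(red=(316,189),yel=(340,205),blu=(324,230),green=(300,215),table=(380,300),small=(361,168),tape=(273,252),bowl=(372,240),orange=(326,134)).items():
    print(n,C[v-2:v+3,u-2:u+3].reshape(-1,3).mean(0).round(1), unproj(u,v,72,K,t,R).round(1))
E
```

```text
red [639.6   6.   71.8] [639.6   6.   72. ]
yel [585.1 -76.3  70.2] [584.9 -76.2  72. ]
blu [499.5 -22.2  70.1] [499.4 -22.2  72. ]
green [557.3  62.6   5.1] [549.6  59.4  72. ]
table [ 270.1 -209.5   54.2] [ 271.8 -206.7   72. ]
small [ 722.5 -152.7   40. ] [ 714.7 -149.    72. ]
tape [4.259e+02 1.560e+02 1.000e-01] [424.7 147.6  72. ]
bowl [ 470.6 -193.2    3.5] [ 467.1 -183.4   72. ]
orange [821.8 -26.4 115. ] [836.1 -27.4  72. ]
```

View pics/crop0.png

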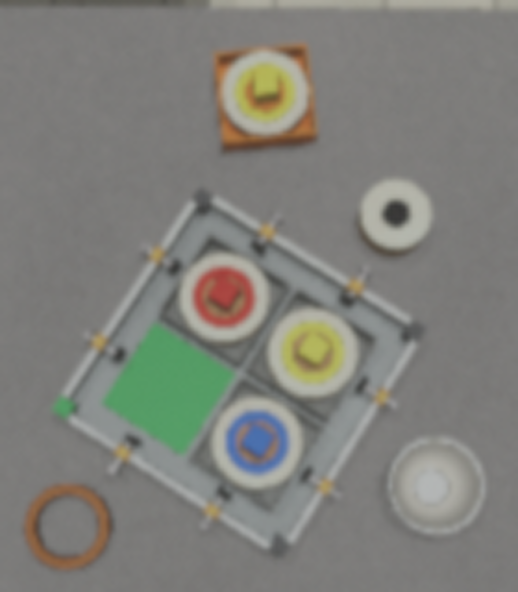

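The crop confirms it: the yellow carrier in the tray has a grey base, and the one at (326,134) has an orange base. The green bay is the free corner. Next I'll move above the tray for a close wrist view.

```bash
cat >> h.py <<'E'
def todelta(s,target,yawy=None):
    """shift in tool axes (m) and turn about tool z (rad) so tool y points along yaw angle (mod pi)"""
    R=s["tcp_rot"]; d=R.T@(np.asarray(target,float)-s["tcp_pos"])/1000
    out=[d.round(4)]
    if yawy is not None:
        cur=np.arctan2(R[1,1],R[0,1]); dy=(yawy-cur+np.pi/2)%np.pi-np.pi/2
        out.append(round(-dy,4))
    return out
E
python3 - <<'E'
from h import *
from rig import telemetry, vision
s=telemetry.get_state(); c=vision.calibration("wrist")
R=s["tcp_rot"]; print(R.T@(c["position"]-s["tcp_pos"]), (R.T@c["rotation"]).round(3), c["intrinsics"])
print(todelta(s,[570,-8,290],np.arctan2(-.56,.83)))
E
```

```text
[  70.81576349    0.51495799 -143.05774969] [[ 0.    -0.959 -0.284]
 [ 1.    -0.     0.001]
 [-0.001 -0.284  0.959]] [[295.40695395   0.         324.22794056]
 [  0.         295.40695395 198.41832856]
 [  0.           0.           1.        ]]
[array([ 0.5295, -0.3139, -0.0588]), np.float64(-0.6125)]
```

Call:
jog_arm --rows '[0.035, -0.021, 0.003, 0, 0, -0.04, 1, 0.07, -0.042, 0.006, 0, 0, -0.08, 1, 0.105, -0.063, 0.009, 0, 0, -0.12, 1, 0.14, -0.084, 0.012, 0, 0, -0.16, 1, 0.175, -0.105, 0.014, 0, 0, -0.2, 1, 0.21, -0.126, 0.017, 0, 0, -0.24, 1, 0.245, -0.147, 0.019, 0, 0, -0.28, 1, 0.28, -0.167, 0.022, 0, 0, -0.32, 1]'

```text
clock: 0.77
tcp_pos: [390.0, -232.6, 209.2]
tcp_rot: [[0.773, 0.634, -0.0], [0.634, -0.773, -0.0], [-0.0, -0.0, -1.0]]
contact_force: [1.5, -0.4, 0.5]
opening: 85.4
```

Run:
```python
from h import *
from rig import telemetry
s=telemetry.get_state()
print(s["clock"],s["tcp_pos"],todelta(s,[570,-8,190],np.arctan2(-.56,.83)))
```

```text
0.7667 [ 390.01115962 -232.64772899  209.19865248] [array([ 0.2816, -0.0597,  0.0192]), np.float64(-0.2907)]
```

Call:
jog_arm --rows '[0.035, -0.007, 0.002, 0, 0, -0.04, 1, 0.07, -0.014, 0.004, 0, 0, -0.08, 1, 0.105, -0.022, 0.007, 0, 0, -0.12, 1, 0.14, -0.03, 0.01, 0, 0, -0.16, 1, 0.18, -0.038, 0.013, 0, 0, -0.2, 1, 0.22, -0.047, 0.016, 0, 0, -0.24, 1, 0.255, -0.055, 0.019, 0, 0, -0.27, 1, 0.28, -0.06, 0.019, 0, 0, -0.29, 1]'

```text
clock: 1.43
tcp_pos: [569.1, -8.0, 189.1]
tcp_rot: [[0.558, 0.83, -0.001], [0.83, -0.558, 0.001], [-0.0, -0.002, -1.0]]
contact_force: [-0.3, -0.4, -0.3]
opening: 85.3
```

Call:
jog_arm --rows '[0, 0, 0, 0, 0, 0, 1, 0, 0, 0, 0, 0, 0, 1, 0, 0, 0, 0, 0, 0, 1]'

```text
clock: 1.68
tcp_pos: [567.6, -11.4, 189.8]
tcp_rot: [[0.561, 0.828, -0.001], [0.828, -0.561, -0.0], [-0.001, -0.001, -1.0]]
contact_force: [-0.7, 0.3, -0.1]
opening: 85.6
```

Run:
```python
from h import *
from rig import telemetry,vision
s=telemetry.get_state(); print(s["clock"],s["tcp_pos"],s["tcp_rot"].round(3),s["joint_pos"].round(2),s["contact_force"])
c=vision.calibration("wrist"); p,d=vision.camera("wrist")
np.savez("pics/w1.npz",p=p,d=d,K=c["intrinsics"],t=c["position"],R=c["rotation"])
cv2.imwrite("pics/w1.png",p[:,:,::-1])
```

```text
1.6833 [567.58687473 -11.38123829 189.82609965] [[ 0.561  0.828 -0.001]
 [ 0.828 -0.561 -0.   ]
 [-0.001 -0.001 -1.   ]] [-0.15  0.46  1.47 -0.    1.22  0.44] [-0.70575723  0.27562586 -0.14997453]
```

View pics/w1.png

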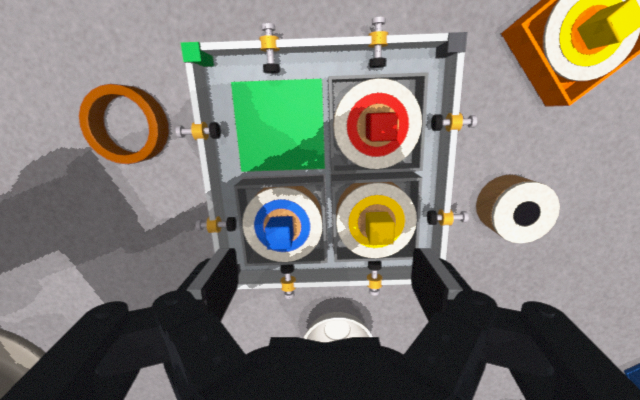

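The wrist view shows the tray filling (190-465, 40-290): green bay at (280,125), red grip at (382,125), blue at (280,232), yellow at (378,232). The black stop tips are visible on every side. Now I'll measure the poses.

```bash
cat >> h.py <<'E'
def measure(f,verbose=True):
    p,d,K,t,R=[f[k] for k in "pdKtR"]
    C=cloud(d,K,t,R); hsv=cv2.cvtColor(p,cv2.COLOR_RGB2HSV); H,S,V=[hsv[...,i].astype(int) for i in range(3)]
    z=C[...,2]; res={}
    blk=(z>66)&(z<78)&(S>120)
    for n,m in dict(red=(H<8)|(H>172),yellow=(H>20)&(H<34),blue=(H>100)&(H<130)).items():
        M=(m&blk).astype(np.uint8)
        k,l,st,_=cv2.connectedComponentsWithStats(M)
        for i in range(1,k):
            if st[i,4]<60: continue
            P=C[l==i]; r=cv2.minAreaRect(P[:,:2].astype(np.float32))
            res.setdefault(n,[]).append((np.array(r[0]),r[1],r[2],np.median(P[:,2])))
    return res,C,H,S,V
E
python3 - <<'E'
from h import *
f=np.load("pics/w1.npz"); r,C,H,S,V=measure(f)
for n in r:
    for q in r[n]: print(n,q)
M=((H>50)&(H<75)&(S>120)&(C[...,2]<12)).astype(np.uint8)
P=C[M>0]; print("floor z",np.median(P[:,2]))
q=cv2.minAreaRect(P[:,:2].astype(np.float32)); print("green",q)
# fence top
F=C[(C[...,2]>32)&(C[...,2]<40)&(S<40)&(V>150)]
c0=np.array([570,-8.]); F=F[np.linalg.norm(F[:,:2]-c0,axis=1)<200]
q=cv2.minAreaRect(F[:,:2].astype(np.float32)); print("fence",q,len(F))
E
```

```text
red (array([641.95404053,   7.70629883]), (23.593555450439453, 24.659923553466797), 58.34482955932617, np.float64(72.27953390263048))
yellow (array([844.63500977, -30.1465416 ]), (23.25725555419922, 22.97309112548828), 3.0782084465026855, np.float64(66.66576681709364))
yellow (array([589.61706543, -75.98213959]), (24.008771896362305, 24.096424102783203), 58.90217208862305, np.float64(72.44903761044273))
blue (array([504.52935791, -24.3171463 ]), (24.439273834228516, 24.059694290161133), 58.166751861572266, np.float64(72.40910692417805))
floor z 7.0285158342040575
green ((553.9718017578125, 77.00961303710938), (117.14753723144531, 117.77619934082031), 57.76497268676758)
fence ((578.6845092773438, -20.17864990234375), (352.81024169921875, 319.6409912109375), 86.00654602050781) 7310
```

Run:
```python
from h import *
f=np.load("pics/w1.npz"); p,d,K,t,R=[f[k] for k in "pdKtR"]
r,C,H,S,V=measure(f)
M=((H>50)&(H<75)&(S>120)&(C[...,2]<12)).astype(np.uint8)
M=cv2.morphologyEx(M,cv2.MORPH_OPEN,np.ones((15,15)))
P=C[M>0]; q=cv2.minAreaRect(P[:,:2].astype(np.float32)); print("green",q)
# provisional tray frame
th=np.deg2rad(58.3-180); X=np.array([np.cos(th),np.sin(th)]); Y=np.array([-X[1],X[0]])
c0=np.array([571.,-8.])
L=np.stack([(C[...,:2]-c0)@X,(C[...,:2]-c0)@Y,C[...,2]],-1)
# fence top edges profile
z=L[...,2]
fe=(z>33.5)&(z<39)&(S<50)&(V>120)
for nm,ax,sg in(("x-",0,-1),("x+",0,1),("y-",1,-1),("y+",1,1)):
    o=1-ax
    m=fe&(np.abs(L[...,o])<100)&(sg*L[...,ax]>112)&(sg*L[...,ax]<140)
    P=L[m]; 
    if len(P)<30: print(nm,len(P)); continue
    a=np.polyfit(P[:,o],P[:,ax],1); print(nm,len(P),"mean",P[:,ax].min(),np.median(P[:,ax]),P[:,ax].max(),"slope deg",np.rad2deg(a[0]))
# rubber tips
bl=(V<50)&(z>20)&(z<45)
for nm,ax,sg,b in [(n,ax,sg,b) for n,ax,sg in(("x-",0,-1),("x+",0,1),("y-",1,-1),("y+",1,1)) for b in(-50,50)]:
    o=1-ax
    m=bl&(np.abs(L[...,o]-b)<14)&(sg*L[...,ax]>92)&(sg*L[...,ax]<125)
    P=L[m]
    if len(P)>5: print(nm,b,len(P),"face",np.percentile(sg*P[:,ax],[2,10,50]).round(1),"o",P[:,o].mean().round(1),"z",P[:,2].max().round(1))
for n in r:
    for q in r[n]: print(n,((q[0]-c0)@X).round(1),((q[0]-c0)@Y).round(1))
ij=np.argwhere(fe&(np.abs(L[...,0])<140)&(np.abs(L[...,1])<140))
# tray-aligned orthographic view
g=np.mgrid[-140:140:0.5,-140:140:0.5]; xs,ys=g
W=c0+xs[...,None]*X+ys[...,None]*Y
P3=np.concatenate([W,np.full(xs.shape+(1,),36.)],-1)
q=(P3-t)@R; uu=(q[...,0]/q[...,2]*K[0,0]+K[0,2]).astype(np.float32); vv=(q[...,1]/q[...,2]*K[1,1]+K[1,2]).astype(np.float32)
cv2.imwrite("pics/ortho.png",cv2.remap(p,uu,vv,cv2.INTER_LINEAR)[:,:,::-1])
```

```text
green ((557.4126586914062, 60.14778137207031), (93.37140655517578, 91.493408203125), 55.74506759643555)
x- 1644 mean -139.9588844294431 -125.9861230115055 -112.21925604685961 slope deg 0.536196910687296
x+ 869 mean 112.12984791401904 123.41858433806826 139.95683899909162 slope deg 0.5112797009336204
y- 960 mean -139.95824286151336 -122.41756301176288 -112.24566315918553 slope deg -0.633882821480029
y+ 1187 mean 115.95005456644678 126.90661496136848 139.90373484105453 slope deg -0.39953131841803396
x- -50 114 face [103.1 103.2 105.7] o -45.9 z 40.5
x- 50 115 face [103.7 103.8 106.4] o 51.6 z 40.3
x+ -50 95 face [100.1 100.4 101.5] o -48.2 z 39.8
x+ 50 91 face [100.2 100.4 101.1] o 50.6 z 40.1
y- -50 141 face [104.6 104.7 106.4] o -52.4 z 40.5
y- 50 113 face [101.4 101.7 103.3] o 45.9 z 40.4
y+ -50 133 face [108.3 108.5 109.4] o -50.6 z 40.4
y+ 50 105 face [109.6 109.7 110.7] o 47.7 z 40.0
red -50.6 52.1
yellow -124.9 244.4
yellow 48.1 51.6
blue 48.8 -48.0
```

View pics/ortho.png

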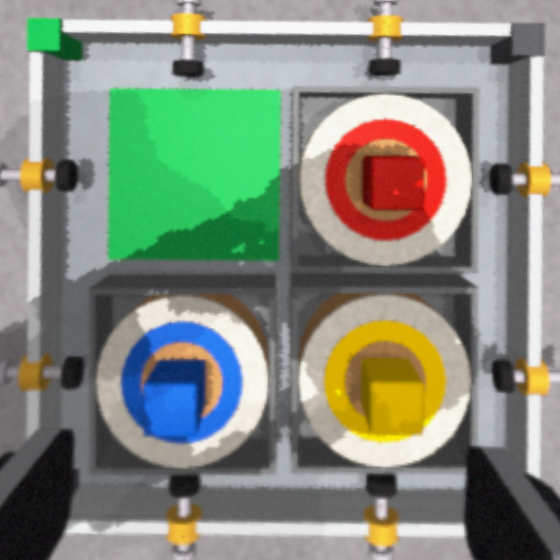

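```bash
cat > fr.py <<'E'
from h import *
th=np.deg2rad(57.9-180); X=np.array([np.cos(th),np.sin(th)]); Y=np.array([-X[1],X[0]])
x0=np.deg2rad(58.3-180); X0=np.array([np.cos(x0),np.sin(x0)]); Y0=np.array([-X0[1],X0[0]])
c=np.array([571.,-8.])-1.3*X0+2.2*Y0
def loc(w): w=np.asarray(w)[:2]-c; return np.array([w@X,w@Y]).round(1)
def wor(x,y): return c+x*X+y*Y
E
python3 - <<'E'
from fr import *
from rig import telemetry
print(c,[loc(w) for w in([641.95,7.71],[589.6,-76.0],[504.5,-24.3])])
s=telemetry.get_state(); print(todelta(s,[642,7.7,110],np.deg2rad(57.9)))
E
```

```text
[573.55489759  -8.04998319] [array([-49.7,  49.6]), array([49. , 49.7]), array([ 50.5, -49.9])]
[array([0.0581, 0.0507, 0.08  ]), np.float64(1.534)]
```

Call:
jog_arm --rows '[0.01, 0.008, 0, 0, 0, -0.12, 1, 0.02, 0.016, 0, 0, 0, -0.24, 1, 0.03, 0.024, 0.01, 0, 0, -0.36, 1, 0.04, 0.032, 0.02, 0, 0, -0.48, 1, 0.05, 0.04, 0.03, 0, 0, -0.6, 1, 0.054, 0.046, 0.04, 0, 0, -0.72, 1, 0.058, 0.051, 0.05, 0, 0, -0.84, 1, 0.058, 0.051, 0.06, 0, 0, -0.96, 1]'

```text
clock: 2.4
tcp_pos: [643.5, 6.8, 129.9]
tcp_rot: [[-0.359, 0.933, 0.001], [0.933, 0.359, -0.0], [-0.001, 0.0, -1.0]]
contact_force: [0.2, 0.3, 0.6]
opening: 85.3
```

Call:
jog_arm --rows '[0, 0, 0.005, 0, 0, -0.12, 1, 0, 0, 0.01, 0, 0, -0.24, 1, 0, 0, 0.015, 0, 0, -0.36, 1, 0, 0, 0.02, 0, 0, -0.48, 1, 0, 0, 0.02, 0, 0, -0.6, 1, 0, 0, 0.02, 0, 0, -0.648, 1, 0, 0, 0.02, 0, 0, -0.648, 1, 0, 0, 0.02, 0, 0, -0.648, 1]'

```text
clock: 3.07
tcp_pos: [642.7, 7.1, 110.6]
tcp_rot: [[-0.846, 0.533, 0.0], [0.533, 0.846, -0.0], [-0.0, -0.0, -1.0]]
contact_force: [-0.6, -0.1, -1.1]
opening: 85.8
```

Run:
```python
from fr import *
from rig import telemetry,vision
s=telemetry.get_state(); print(s["clock"],s["tcp_pos"],s["joint_pos"].round(2),todelta(s,[642,7.7,43],np.deg2rad(57.9)))
cc=vision.calibration("wrist"); p,d=vision.camera("wrist")
f=dict(p=p,d=d,K=cc["intrinsics"],t=cc["position"],R=cc["rotation"]); np.savez("pics/w2.npz",**f)
cv2.imwrite("pics/w2.png",p[:,:,::-1])
r=measure(f)[0]
for n in r:
    for q in r[n]: print(n,q,loc(q[0]))
```

```text
3.0667 [642.70814148   7.09510185 110.5974624 ] [-0.11  0.66  1.33 -0.    1.15 -1.12] [array([0.0009, 0.0001, 0.0676]), np.float64(-0.0022)]
red (array([641.29071045,   8.05102921]), (23.362287521362305, 23.614147186279297), 58.175846099853516, np.float64(72.30089151330179)) [-49.6  48.8]
yellow (array([589.25689697, -75.32843018]), (24.485179901123047, 23.904756546020508), 57.23269271850586, np.float64(72.34350881834082)) [48.6 49.1]
blue (array([504.7204895 , -23.59960365]), (24.660078048706055, 24.05059051513672), 57.96739959716797, np.float64(72.40322091843908)) [ 49.8 -50. ]
```

View pics/w2.png

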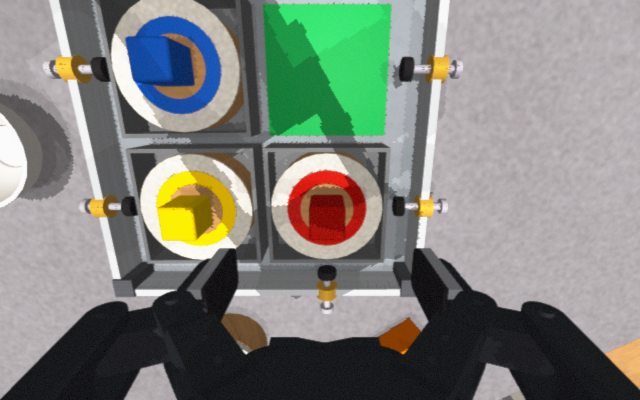

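Call:
jog_arm --rows '[0.001, 0, 0.015, 0, 0, 0, 1, 0.001, 0, 0.035, 0, 0, 0, 1, 0.001, 0, 0.052, 0, 0, 0, 1, 0.001, 0, 0.062, 0, 0, 0, 1, 0.001, 0, 0.0665, 0, 0, 0, 1, 0.001, 0, 0.0665, 0, 0, 0, 1, 0.001, 0, 0.0665, 0, 0, 0, 0.4, 0.001, 0, 0.0665, 0, 0, 0, 0.2]' --squeeze 50

```text
clock: 3.78
tcp_pos: [642.9, 8.8, 45.0]
tcp_rot: [[-0.848, 0.53, 0.002], [0.53, 0.848, -0.0], [-0.002, 0.001, -1.0]]
contact_force: [0.4, -0.2, 0.8]
opening: 63.9
```

Call:
jog_arm --rows '[0, 0, 0, 0, 0, 0, 0.1, 0, 0, 0, 0, 0, 0, 0, 0, 0, 0, 0, 0, 0, 0, 0, 0, 0, 0, 0, 0, 0, 0, 0, 0, 0, 0, 0, 0]' --squeeze 50

```text
clock: 4.2
tcp_pos: [642.7, 9.1, 44.5]
tcp_rot: [[-0.848, 0.53, 0.001], [0.53, 0.848, 0.0], [-0.001, 0.001, -1.0]]
contact_force: [0.0, 1.6, 4.7]
opening: 23.3
```

Run:
```python
from fr import *
from rig import telemetry,vision
s=telemetry.get_state(); print(s["clock"],s["tcp_pos"],s["tcp_rot"].round(3),s["contact_force"],s["wrist_torque"],s["opening"],loc(s["tcp_pos"]))
```

```text
4.2 [642.65760918   9.07301876  44.52232226] [[-0.848  0.53   0.001]
 [ 0.53   0.848  0.   ]
 [-0.001  0.001 -1.   ]] [0.04108775 1.57271157 4.65265791] [0.17030512 0.04703764 0.01551951] 23.297702470621118 [-51.2  49.4]
```

Call:
jog_arm --rows '[0.005, 0, 0, 0, 0, 0, 0, 0.016, -0.0003, 0, 0, 0, 0, 0, 0.03, -0.0006, 0, 0, 0, 0, 0, 0.044, -0.001, 0, 0, 0, 0, 0, 0.058, -0.001, 0, 0, 0, 0, 0, 0.072, -0.001, 0, 0, 0, 0, 0, 0.085, -0.001, 0, 0, 0, 0, 0, 0.093, -0.001, 0, 0, 0, 0, 0]'

```text
clock: 4.87
tcp_pos: [562.8, 57.5, 44.5]
tcp_rot: [[-0.848, 0.53, 0.002], [0.53, 0.848, -0.001], [-0.002, 0.001, -1.0]]
contact_force: [3.4, -2.6, 2.5]
opening: 23.2
```

Call:
jog_arm --rows '[0.003, 0, 0, 0, 0, 0, 0, 0.005, 0, 0, 0, 0, 0, 0, 0.006, 0, 0, 0, 0, 0, 0, 0.007, 0, 0, 0, 0, 0, 0]'

```text
clock: 5.2
tcp_pos: [558.4, 60.5, 44.5]
tcp_rot: [[-0.848, 0.53, 0.003], [0.53, 0.848, -0.001], [-0.003, 0.001, -1.0]]
contact_force: [4.7, -3.1, 5.8]
opening: 23.2
```

```bash
cat > st.py <<'E'
from fr import *
from rig import telemetry,vision
s=telemetry.get_state(); R=s["tcp_rot"]; print(round(s["clock"],2),s["tcp_pos"].round(2),"F tool",(R.T@s["contact_force"]).round(2),"T",s["wrist_torque"].round(2),round(s["opening"],1),"loc",loc(s["tcp_pos"]),"yaw",np.rad2deg(np.arctan2(R[1,1],R[0,1])).round(2))
E
python3 st.py
```

```text
5.2 [558.43  60.51  44.49] F tool [-5.67 -0.1  -5.78] T [-0.49 -0.57 -0.03] 23.2 loc [-50.  -49.2] yaw 57.98
```

Call:
jog_arm --rows '[0.001, 0, 0, 0, 0, 0, 0, 0.002, 0, 0, 0, 0, 0, 0, 0.003, 0, 0, 0, 0, 0, 0]'

```text
clock: 5.45
tcp_pos: [556.1, 62.0, 44.5]
tcp_rot: [[-0.848, 0.53, 0.004], [0.53, 0.848, -0.001], [-0.003, 0.001, -1.0]]
contact_force: [4.2, -2.9, 5.1]
opening: 23.2
```

```bash
python3 st.py
```

```text
5.45 [556.1   61.98  44.49] F tool [-5.13 -0.24 -5.08] T [-0.53 -0.56 -0.02] 23.2 loc [-50. -52.] yaw 57.96
```

Call:
jog_arm --rows '[0.001, 0, 0, 0, 0, 0, 0, 0.002, 0, 0, 0, 0, 0, 0, 0.003, 0, 0, 0, 0, 0, 0]'

```text
clock: 5.7
tcp_pos: [553.6, 63.6, 44.5]
tcp_rot: [[-0.848, 0.53, 0.004], [0.53, 0.848, -0.001], [-0.003, 0.001, -1.0]]
contact_force: [5.5, -2.9, 5.1]
opening: 23.2
```

```bash
python3 st.py
```

```text
5.7 [553.56  63.57  44.49] F tool [-6.18  0.48 -5.13] T [-0.5  -0.55  0.03] 23.2 loc [-50. -55.] yaw 57.96
```

Call:
jog_arm --rows '[0, 0, -0.0003, 0, 0, 0, 0, 0.001, 0, -0.0005, 0, 0, 0, 0, 0.002, 0, -0.0005, 0, 0, 0, 0]'

```text
clock: 5.95
tcp_pos: [551.0, 64.9, 44.5]
tcp_rot: [[-0.848, 0.53, 0.002], [0.53, 0.848, -0.0], [-0.002, 0.001, -1.0]]
contact_force: [5.4, -2.7, 4.6]
opening: 23.2
```

```bash
python3 st.py
```

```text
5.95 [550.99  64.93  44.5 ] F tool [-6.01  0.59 -4.58] T [-0.44 -0.7  -0.05] 23.2 loc [-49.8 -57.9] yaw 57.96
```

Call:
jog_arm --rows '[0.001, 0, 0, 0, 0, 0, 0, 0.001, 0, 0, 0, 0, 0, 0]'

```text
clock: 6.12
tcp_pos: [549.8, 65.6, 44.5]
tcp_rot: [[-0.848, 0.53, 0.001], [0.53, 0.848, -0.0], [-0.001, 0.0, -1.0]]
contact_force: [4.4, -2.4, 4.4]
opening: 23.3
```

```bash
python3 st.py
```

```text
6.12 [549.85  65.63  44.49] F tool [-5.02  0.36 -4.35] T [-0.35 -0.63  0.01] 23.3 loc [-49.8 -59.2] yaw 57.97
```

Call:
jog_arm --rows '[0.0005, 0, -0.001, 0, 0, 0, 0, 0.001, 0, -0.0015, 0, 0, 0, 0, 0.002, 0, -0.0015, 0, 0, 0, 0]'

```text
clock: 6.37
tcp_pos: [546.4, 66.9, 44.6]
tcp_rot: [[-0.848, 0.53, -0.003], [0.53, 0.848, -0.0], [0.002, -0.002, -1.0]]
contact_force: [4.2, -1.0, -7.9]
opening: 23.5
```

```bash
python3 st.py
```

```text
6.37 [546.42  66.95  44.58] F tool [-4.13  1.36  7.93] T [-0.37 -0.73 -0.04] 23.5 loc [-49.1 -62.8] yaw 57.98
```

Call:
jog_arm --rows '[0.001, 0, 0, 0, 0, 0, 0, 0.001, 0, 0, 0, 0, 0, 0]'

```text
clock: 6.53
tcp_pos: [545.9, 67.3, 44.7]
tcp_rot: [[-0.848, 0.53, -0.002], [0.53, 0.848, -0.0], [0.001, -0.001, -1.0]]
contact_force: [3.7, -1.2, -11.8]
opening: 23.3
```

```bash
python3 st.py
```

```text
6.53 [545.87  67.35  44.74] F tool [-3.81  0.95 11.75] T [-0.52 -0.79 -0.06] 23.3 loc [-49.2 -63.5] yaw 58.0
```

Call:
jog_arm --rows '[0, 0, 0.0006, 0, 0, 0, 0, 0, 0, 0.001, 0, 0, 0, 0, 0, 0, 0.001, 0, 0, 0, 0]'

```text
clock: 6.78
tcp_pos: [546.2, 67.2, 44.6]
tcp_rot: [[-0.848, 0.53, -0.001], [0.53, 0.848, -0.0], [0.001, -0.001, -1.0]]
contact_force: [1.9, -4.0, -7.5]
opening: 23.4
```

```bash
python3 st.py
```

```text
6.78 [546.24  67.22  44.6 ] F tool [-3.72 -2.42  7.48] T [-0.66 -0.31  0.09] 23.4 loc [-49.3 -63.1] yaw 58.0
```

Call:
jog_arm --rows '[0, 0, 0.0005, 0, 0, 0, 0, 0, 0, 0.0008, 0, 0, 0, 0, 0, 0, 0.0008, 0, 0, 0, 0]'

```text
clock: 7.03
tcp_pos: [546.4, 67.2, 44.5]
tcp_rot: [[-0.848, 0.53, -0.0], [0.53, 0.848, -0.0], [-0.0, -0.0, -1.0]]
contact_force: [-1.6, -4.6, 1.6]
opening: 23.4
```

```bash
python3 st.py
```

```text
7.03 [546.45  67.23  44.51] F tool [-1.07 -4.71 -1.55] T [-0.69  0.19  0.06] 23.4 loc [-49.4 -63. ] yaw 57.99
```

Call:
jog_arm --rows '[0, 0, 0, 0, 0, 0, 0, 0, 0, 0, 0, 0, 0, 0]'

```text
clock: 7.2
tcp_pos: [546.4, 67.2, 44.5]
tcp_rot: [[-0.848, 0.53, -0.0], [0.53, 0.848, -0.0], [-0.0, -0.0, -1.0]]
contact_force: [-2.6, -6.1, 1.3]
opening: 23.6
```

```bash
python3 st.py
```

```text
7.2 [546.44  67.22  44.51] F tool [-0.98 -6.55 -1.25] T [-0.75  0.22  0.12] 23.6 loc [-49.4 -63. ] yaw 57.99
```

Call:
jog_arm --rows '[0.001, 0, 0, 0, 0, 0, 0, 0.002, 0, 0, 0, 0, 0, 0]'

```text
clock: 7.37
tcp_pos: [546.1, 67.8, 44.6]
tcp_rot: [[-0.848, 0.53, 0.003], [0.53, 0.848, -0.001], [-0.003, 0.001, -1.0]]
contact_force: [4.0, -7.6, -1.5]
opening: 23.1
```

```bash
python3 st.py
```

```text
7.37 [546.13  67.83  44.61] F tool [-7.4  -4.38  1.56] T [-1.14 -0.56  0.11] 23.1 loc [-49.7 -63.6] yaw 58.0
```

```bash
cat > snap.py <<'E'
import sys
from fr import *
from rig import telemetry,vision
n=sys.argv[1]
cc=vision.calibration("wrist"); p,d=vision.camera("wrist")
f=dict(p=p,d=d,K=cc["intrinsics"],t=cc["position"],R=cc["rotation"]); np.savez(f"pics/{n}.npz",**f)
cv2.imwrite(f"pics/{n}.png",p[:,:,::-1])
r=measure(f)[0]
for k in r:
    for q in r[k]: print(k,q[0].round(1),q[1],round(q[2],1),round(q[3],1),loc(q[0]))
E
python3 snap.py w3; python3 st.py
```

```text
red [544.8  67. ] (23.81562614440918, 24.37380027770996) 58.0 72.4 [-48.3 -64.2]
blue [503.9 -23.4] (25.412248611450195, 24.24913787841797) 58.3 72.3 [ 50.  -50.8]
7.42 [546.1   67.9   44.58] F tool [-5.83 -4.33  3.19] T [-1.12 -0.5   0.13] 23.2 loc [-49.7 -63.6] yaw 58.0
```

View pics/w3.png

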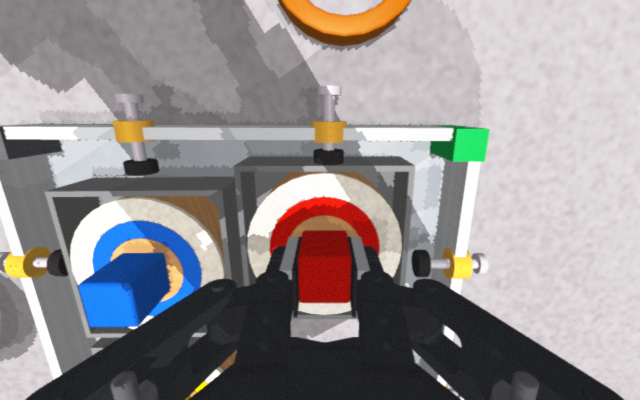

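Call:
jog_arm --rows '[0.001, 0, 0.0003, 0, 0, 0, 0, 0.0015, 0, 0.0003, 0, 0, 0, 0]'

```text
clock: 7.58
tcp_pos: [545.8, 68.3, 44.7]
tcp_rot: [[-0.848, 0.53, 0.005], [0.53, 0.848, -0.002], [-0.005, 0.001, -1.0]]
contact_force: [4.8, -9.0, -2.1]
opening: 23.1
```

```bash
python3 st.py
```

```text
7.58 [545.78  68.28  44.67] F tool [-8.81 -5.08  2.14] T [-1.45 -0.73  0.16] 23.1 loc [-49.9 -64.1] yaw 58.01
```

Call:
jog_arm --rows '[0.0007, 0, 0.0005, 0, 0, 0, 0, 0.0013, 0, 0.0005, 0, 0, 0, 0]'

```text
clock: 7.75
tcp_pos: [545.6, 68.6, 44.7]
tcp_rot: [[-0.848, 0.53, 0.007], [0.53, 0.848, -0.002], [-0.007, 0.002, -1.0]]
contact_force: [6.3, -10.3, 0.8]
opening: 23.0
```

```bash
python3 st.py
```

```text
7.75 [545.55  68.56  44.72] F tool [-10.8   -5.39  -0.78] T [-1.74 -0.77  0.22] 23.0 loc [-50.  -64.4] yaw 58.02
```

Call:
jog_arm --rows '[0.0004, 0, 0, 0, 0, 0, 0, 0.0004, 0, 0, 0, 0, 0, 0, 0.0004, 0, 0, 0, 0, 0, 0]'

```text
clock: 8.0
tcp_pos: [545.4, 68.7, 44.7]
tcp_rot: [[-0.848, 0.53, 0.007], [0.53, 0.848, -0.002], [-0.007, 0.002, -1.0]]
contact_force: [6.0, -10.3, 0.8]
opening: 22.8
```

```bash
python3 st.py
```

```text
8.0 [545.38  68.73  44.73] F tool [-10.55  -5.58  -0.69] T [-1.71 -0.85  0.2 ] 22.8 loc [-50.1 -64.7] yaw 58.01
```

Call:
jog_arm --rows '[0.0007, 0, 0, 0, 0, 0, 0, 0.0007, 0, 0, 0, 0, 0, 0, 0.0007, 0, 0, 0, 0, 0, 0, 0.0007, 0, 0, 0, 0, 0, 0, 0.0007, 0, 0, 0, 0, 0, 0]'

```text
clock: 8.42
tcp_pos: [545.0, 69.0, 44.8]
tcp_rot: [[-0.848, 0.53, 0.008], [0.53, 0.848, -0.002], [-0.008, 0.002, -1.0]]
contact_force: [6.6, -10.3, 1.0]
opening: 23.3
```

```bash
python3 st.py
```

```text
8.42 [545.01  68.97  44.77] F tool [-11.06  -5.22  -0.89] T [-1.81 -0.98  0.17] 23.3 loc [-50.1 -65.1] yaw 58.01
```

Call:
jog_arm --rows '[0.0005, 0, 0, 0, 0, 0, 0, 0.0005, 0, 0, 0, 0, 0, 0, 0.0005, 0, 0, 0, 0, 0, 0, 0.0005, 0, 0, 0, 0, 0, 0, 0.0005, 0, 0, 0, 0, 0, 0]'

```text
clock: 8.83
tcp_pos: [544.8, 69.1, 44.8]
tcp_rot: [[-0.848, 0.53, 0.008], [0.53, 0.848, -0.002], [-0.008, 0.002, -1.0]]
contact_force: [7.6, -11.0, 0.8]
opening: 23.2
```

```bash
python3 st.py
```

```text
8.83 [544.78  69.14  44.81] F tool [-12.29  -5.29  -0.75] T [-1.91 -0.98  0.25] 23.2 loc [-50.1 -65.4] yaw 58.01
```

Call:
jog_arm --rows '[-0.001, 0, 0, 0, 0, 0, 0, -0.002, 0, 0, 0, 0, 0, 0, -0.003, 0, 0, 0, 0, 0, 0, -0.003, 0, 0, 0, 0, 0, 0]'

```text
clock: 9.17
tcp_pos: [545.1, 68.8, 44.5]
tcp_rot: [[-0.848, 0.53, 0.003], [0.53, 0.848, -0.001], [-0.003, 0.001, -1.0]]
contact_force: [1.0, -5.5, 4.5]
opening: 23.2
```

```bash
python3 st.py
```

```text
9.17 [545.14  68.83  44.5 ] F tool [-3.73 -4.11 -4.52] T [-0.93 -0.04  0.18] 23.2 loc [-50.  -64.9] yaw 57.99
```

Call:
jog_arm --rows '[-0.001, 0, -0.0002, 0, 0, 0, 0, -0.0015, 0, -0.0003, 0, 0, 0, 0, -0.0015, 0, -0.0003, 0, 0, 0, 0]'

```text
clock: 9.42
tcp_pos: [545.5, 68.5, 44.5]
tcp_rot: [[-0.848, 0.53, 0.001], [0.53, 0.848, 0.0], [-0.001, 0.001, -1.0]]
contact_force: [-2.1, -3.5, 6.4]
opening: 23.2
```

```bash
python3 st.py
```

```text
9.42 [545.49  68.53  44.48] F tool [-0.11 -4.11 -6.43] T [-0.6   0.21  0.11] 23.2 loc [-50.  -64.5] yaw 57.99
```

Call:
jog_arm --rows '[0.002, -0.0004, 0, 0, 0, 0, 0, 0.004, -0.0007, 0, 0, 0, 0, 0, 0.005, -0.0007, 0, 0, 0, 0, 0]'

```text
clock: 9.67
tcp_pos: [544.1, 69.4, 44.9]
tcp_rot: [[-0.848, 0.53, 0.009], [0.53, 0.848, -0.002], [-0.008, 0.003, -1.0]]
contact_force: [10.0, -9.2, -1.2]
opening: 23.0
```

```bash
python3 st.py
```

```text
9.67 [544.14  69.43  44.89] F tool [-13.35  -2.52   1.28] T [-1.83 -1.48  0.13] 23.0 loc [-50.  -66.1] yaw 58.01
```

Call:
jog_arm --rows '[0, 0, 0.0003, 0, 0, 0, 0, 0, 0, 0.0003, 0, 0, 0, 0, 0, 0, 0.0003, 0, 0, 0, 0, 0, 0, 0.0003, 0, 0, 0, 0, 0, 0, 0.0003, 0, 0, 0, 0, 0, 0, 0.0003, 0, 0, 0, 0]'

```text
clock: 10.17
tcp_pos: [544.2, 69.4, 44.7]
tcp_rot: [[-0.848, 0.53, 0.009], [0.53, 0.848, -0.002], [-0.008, 0.003, -1.0]]
contact_force: [9.0, -8.8, 0.4]
opening: 22.9
```

```bash
python3 st.py
```

```text
10.17 [544.23  69.36  44.74] F tool [-12.28  -2.65  -0.29] T [-1.57 -1.13  0.13] 22.9 loc [-50. -66.] yaw 57.99
```

Call:
jog_arm --rows '[-0.0015, 0, -0.0002, 0, 0, 0, 0, -0.003, 0, -0.0004, 0, 0, 0, 0, -0.0045, 0, -0.0006, 0, 0, 0, 0, -0.006, 0, -0.0008, 0, 0, 0, 0, -0.006, 0, -0.0008, 0, 0, 0, 0]'

```text
clock: 10.58
tcp_pos: [546.1, 67.9, 44.5]
tcp_rot: [[-0.848, 0.53, 0.001], [0.53, 0.848, 0.001], [-0.001, 0.001, -1.0]]
contact_force: [2.0, 1.2, 5.8]
opening: 23.6
```

```bash
python3 st.py
```

```text
10.58 [546.07  67.9   44.49] F tool [-1.03  2.04 -5.83] T [ 0.1  -0.23 -0.14] 23.6 loc [-49.7 -63.6] yaw 57.96
```

Call:
jog_arm --rows '[-0.0003, 0, -0.0003, 0, 0, 0, 0, -0.0006, 0, -0.0005, 0, 0, 0, 0, -0.0006, 0, -0.0005, 0, 0, 0, 0]'

```text
clock: 10.83
tcp_pos: [546.3, 67.6, 44.5]
tcp_rot: [[-0.848, 0.53, 0.001], [0.53, 0.848, 0.001], [-0.0, 0.001, -1.0]]
contact_force: [3.0, 4.5, 1.5]
opening: 22.8
```

```bash
python3 st.py
```

```text
10.83 [546.26  67.63  44.5 ] F tool [-0.16  5.41 -1.45] T [ 0.64 -0.5  -0.17] 22.8 loc [-49.6 -63.3] yaw 57.98
```

Call:
jog_arm --rows '[0, 0.0004, 0, 0, 0, 0, 0, 0, 0.0007, 0, 0, 0, 0, 0, 0, 0.0007, 0, 0, 0, 0, 0]' --squeeze 20

```text
clock: 11.08
tcp_pos: [546.2, 67.6, 44.5]
tcp_rot: [[-0.848, 0.53, -0.0], [0.53, 0.848, -0.0], [0.0, -0.0, -1.0]]
contact_force: [1.3, 3.0, 3.5]
opening: 23.1
```

```bash
python3 st.py
```

```text
11.08 [546.23  67.62  44.49] F tool [ 0.53  3.2  -3.51] T [ 0.41 -0.32 -0.22] 23.1 loc [-49.6 -63.4] yaw 57.98
```

Call:
jog_arm --rows '[0, 0, 0, 0, 0, 0, 0.3, 0, 0, 0, 0, 0, 0, 0.32, 0, 0, 0, 0, 0, 0, 0.36]'

```text
clock: 11.33
tcp_pos: [545.6, 67.3, 43.9]
tcp_rot: [[-0.848, 0.53, -0.002], [0.53, 0.848, -0.0], [0.001, -0.001, -1.0]]
contact_force: [-0.8, 0.6, 0.5]
opening: 30.9
```

```bash
python3 st.py; python3 snap.py w4
```

```text
11.33 [545.59  67.32  43.94] F tool [ 0.99  0.06 -0.52] T [-0.04  0.02  0.05] 30.9 loc [-49.  -63.7] yaw 57.99
red [545.4  66.7] (24.005956649780273, 24.145292282104492) 57.6 72.3 [-48.4 -63.6]
blue [503.9 -23.2] (25.256996154785156, 24.372066497802734) 59.7 72.3 [ 49.8 -50.9]
```

View pics/w4.png

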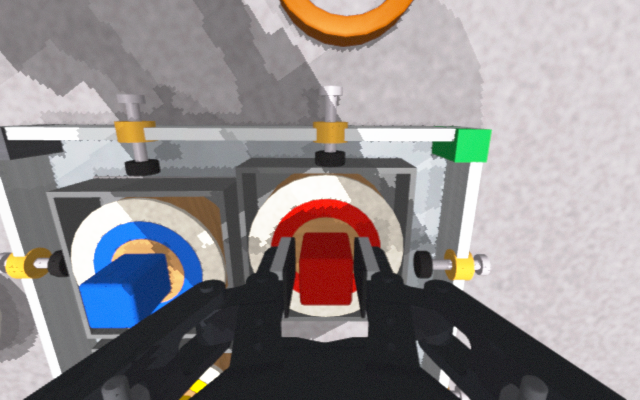

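Call:
jog_arm --rows '[0, 0, -0.0003, 0, 0, 0, 0.1, 0, 0, -0.0003, 0, 0, 0, 0, 0.002, 0, -0.0003, 0, 0, 0, 0, 0.004, 0, -0.0003, 0, 0, 0, 0, 0.0055, 0, -0.0001, 0, 0, 0, 0]' --squeeze 50

```text
clock: 11.8
tcp_pos: [543.7, 69.2, 44.8]
tcp_rot: [[-0.848, 0.53, 0.005], [0.53, 0.848, -0.002], [-0.005, 0.0, -1.0]]
contact_force: [7.8, -8.2, -4.6]
opening: 23.2
```

```bash
python3 st.py
```

```text
11.8 [543.7   69.18  44.8 ] F tool [-10.95  -2.87   4.68] T [-1.48 -1.32  0.09] 23.2 loc [-49.6 -66.3] yaw 58.02
```

Call:
jog_arm --rows '[0.0007, 0, 0.0004, 0, 0, 0, 0, 0.0012, 0, 0.0007, 0, 0, 0, 0]'

```text
clock: 11.97
tcp_pos: [543.6, 69.3, 44.8]
tcp_rot: [[-0.848, 0.53, 0.007], [0.53, 0.848, -0.003], [-0.007, 0.001, -1.0]]
contact_force: [7.6, -10.0, 0.0]
opening: 23.2
```

```bash
python3 st.py
```

```text
11.97 [543.63  69.3   44.78] F tool [-11.73  -4.42   0.07] T [-1.73 -1.17  0.08] 23.2 loc [-49.6 -66.5] yaw 58.03
```

Call:
jog_arm --rows '[0.0008, -0.0003, 0.0001, 0, 0, 0, 0, 0.0012, -0.0003, 0.0001, 0, 0, 0, 0]'

```text
clock: 12.13
tcp_pos: [543.2, 69.6, 45.0]
tcp_rot: [[-0.848, 0.53, 0.008], [0.53, 0.848, -0.003], [-0.009, 0.002, -1.0]]
contact_force: [8.8, -9.1, -2.9]
opening: 23.2
```

```bash
python3 st.py
```

```text
12.13 [543.17  69.57  44.96] F tool [-12.24  -3.06   2.95] T [-1.73 -1.48  0.17] 23.2 loc [-49.6 -67. ] yaw 58.02
```

Call:
jog_arm --rows '[0.0002, 0, 0.0004, 0, 0, 0, 0, 0.0002, 0, 0.0004, 0, 0, 0, 0, 0.0002, 0, 0.0004, 0, 0, 0, 0, 0.0002, 0, 0.0004, 0, 0, 0, 0, 0.0002, 0, 0.0004, 0, 0, 0, 0]'

```text
clock: 12.55
tcp_pos: [543.2, 69.6, 44.9]
tcp_rot: [[-0.848, 0.53, 0.009], [0.53, 0.848, -0.003], [-0.009, 0.002, -1.0]]
contact_force: [8.6, -9.2, -0.3]
opening: 23.0
```

```bash
python3 st.py
```

```text
12.55 [543.22  69.57  44.87] F tool [-12.16  -3.21   0.42] T [-1.69 -1.24  0.08] 23.0 loc [-49.6 -66.9] yaw 58.02
```

Red was held at about 12 N total, which puts the stop at about 10 N. Now I'll ease off and release.

Call:
jog_arm --rows '[-0.0015, 0, -0.0002, 0, 0, 0, 0, -0.003, 0, -0.0004, 0, 0, 0, 0, -0.0045, 0, -0.0006, 0, 0, 0, 0, -0.006, 0.0003, -0.0008, 0, 0, 0, 0, -0.0075, 0.0005, -0.001, 0, 0, 0, 0, -0.0075, 0.0005, -0.001, 0, 0, 0, 0]'

```text
clock: 13.05
tcp_pos: [545.8, 67.8, 44.4]
tcp_rot: [[-0.848, 0.53, -0.001], [0.53, 0.848, -0.0], [0.0, -0.001, -1.0]]
contact_force: [-0.0, -2.9, 1.3]
opening: 23.4
```

```bash
python3 st.py
```

```text
13.05 [545.82  67.8   44.45] F tool [-1.53 -2.49 -1.3 ] T [-0.49  0.02  0.03] 23.4 loc [-49.5 -63.8] yaw 57.99
```

Call:
jog_arm --rows '[-0.0005, -0.0003, 0, 0, 0, 0, 0, -0.0009, -0.0003, 0, 0, 0, 0, 0, -0.0009, -0.0003, 0, 0, 0, 0, 0]' --squeeze 20

```text
clock: 13.3
tcp_pos: [546.1, 67.7, 44.5]
tcp_rot: [[-0.848, 0.53, -0.001], [0.53, 0.848, 0.0], [0.001, -0.0, -1.0]]
contact_force: [-2.6, 0.3, 3.7]
opening: 23.3
```

```bash
python3 st.py
```

```text
13.3 [546.06  67.67  44.45] F tool [ 2.33 -1.13 -3.73] T [-0.05  0.4   0.1 ] 23.3 loc [-49.5 -63.5] yaw 58.0
```

Call:
jog_arm --rows '[0, 0, 0, 0, 0, 0, 0.3, 0, 0, 0, 0, 0, 0, 0.35, 0, 0, 0, 0, 0, 0, 0.45, 0, 0, -0.004, 0, 0, 0, 0.6, 0, 0, -0.025, 0, 0, 0, 0.8, 0, 0, -0.05, 0, 0, 0, 1, 0, 0, -0.066, 0, 0, 0, 1]'

```text
clock: 13.88
tcp_pos: [547.3, 67.4, 112.4]
tcp_rot: [[-0.848, 0.53, 0.002], [0.53, 0.848, -0.0], [-0.002, 0.001, -1.0]]
contact_force: [0.3, -0.5, 0.5]
opening: 84.0
```

```bash
python3 st.py; python3 snap.py w5;  python3 - <<'E'
from fr import *
from rig import telemetry
s=telemetry.get_state(); print(todelta(s,[589.5,-75.8,110],np.deg2rad(-32.1)))
E
```

```text
13.88 [547.3   67.39 112.4 ] F tool [-0.52 -0.22 -0.55] T [ 0.01  0.02 -0.06] 84.0 loc [-50.  -62.3] yaw 57.98
red [545.6  66.3] (23.65305519104004, 23.851688385009766) 57.9 72.3 [-48.1 -63.2]
blue [504.2 -23.4] (24.237119674682617, 24.542003631591797) 58.7 72.4 [ 49.9 -50.6]
[array([-0.1103, -0.1   ,  0.0056]), np.float64(-1.5693)]
```

View pics/w5.png

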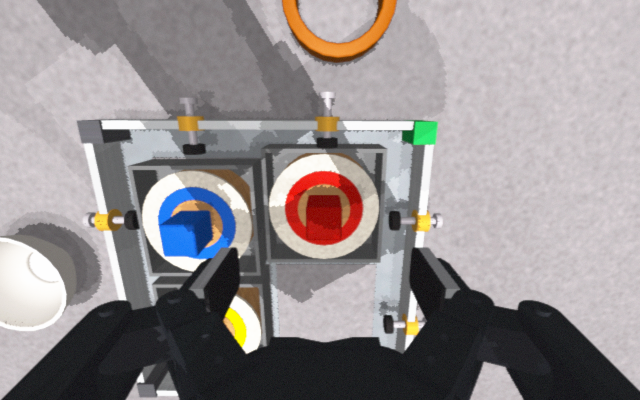

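Call:
jog_arm --rows '[-0.01, -0.01, 0, 0, 0, 0.12, 1, -0.025, -0.023, 0, 0, 0, 0.24, 1, -0.04, -0.036, 0, 0, 0, 0.36, 1, -0.055, -0.05, 0, 0, 0, 0.48, 1, -0.07, -0.063, 0, 0, 0, 0.6, 1, -0.085, -0.077, 0, 0, 0, 0.72, 1, -0.1, -0.09, 0, 0, 0, 0.84, 1, -0.11, -0.1, 0.005, 0, 0, 0.96, 1]'

```text
clock: 14.6
tcp_pos: [588.0, -77.6, 106.1]
tcp_rot: [[-0.045, 0.999, 0.002], [0.999, 0.045, -0.001], [-0.001, 0.002, -1.0]]
contact_force: [0.4, 0.6, -0.1]
opening: 85.6
```

Call:
jog_arm --rows '[0, 0, 0, 0, 0, 0.12, 1, 0, 0, 0, 0, 0, 0.24, 1, 0, 0, 0, 0, 0, 0.36, 1, 0, 0, 0, 0, 0, 0.48, 1, 0, 0, 0, 0, 0, 0.6, 1, 0, 0, 0, 0, 0, 0.612, 1, 0, 0, 0, 0, 0, 0.612, 1, 0, 0, 0, 0, 0, 0.612, 1]'

```text
clock: 15.27
tcp_pos: [586.9, -75.7, 105.3]
tcp_rot: [[0.528, 0.849, -0.0], [0.849, -0.528, -0.0], [-0.0, 0.0, -1.0]]
contact_force: [-0.1, 0.3, 0.1]
opening: 85.7
```

```bash
python3 st.py; python3 snap.py w6;  python3 - <<'E'
from fr import *
from rig import telemetry
s=telemetry.get_state(); print(todelta(s,[589.5,-75.8,44],np.deg2rad(-32.1)))
E
```

```text
15.27 [586.85 -75.71 105.33] F tool [ 0.22 -0.2  -0.09] T [-0.02  0.03  0.03] 85.7 loc [50.3 47.2] yaw -31.89
red [546.1  65.8] (24.117082595825195, 25.786314010620117) 57.8 72.3 [-48.  -62.5]
yellow [589.7 -75.9] (24.186447143554688, 24.001808166503906) 58.2 72.4 [48.9 49.8]
blue [504.9 -24.2] (24.069530487060547, 24.79190444946289) 57.9 72.4 [ 50.2 -49.6]
[array([0.0013, 0.0023, 0.0613]), np.float64(0.0031)]
```

View pics/w6.png

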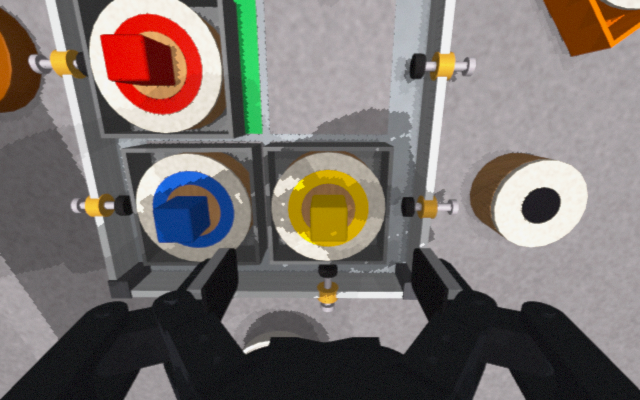

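Call:
jog_arm --rows '[0.001, 0.002, 0.015, 0, 0, 0, 1, 0.001, 0.002, 0.032, 0, 0, 0, 1, 0.001, 0.002, 0.048, 0, 0, 0, 1, 0.001, 0.002, 0.057, 0, 0, 0, 1, 0.001, 0.002, 0.0605, 0, 0, 0, 1, 0.001, 0.002, 0.0605, 0, 0, 0, 1, 0.001, 0.002, 0.0605, 0, 0, 0, 0.4, 0.001, 0.002, 0.0605, 0, 0, 0, 0.2]' --squeeze 50

```text
clock: 15.98
tcp_pos: [589.7, -76.1, 45.9]
tcp_rot: [[0.531, 0.847, 0.002], [0.847, -0.531, -0.001], [0.0, 0.002, -1.0]]
contact_force: [-0.3, 0.7, -0.6]
opening: 63.7
```

Call:
jog_arm --rows '[0, 0, 0, 0, 0, 0, 0.1, 0, 0, 0, 0, 0, 0, 0, 0, 0, 0, 0, 0, 0, 0, 0, 0, 0, 0, 0, 0, 0, 0, 0, 0, 0, 0, 0, 0]' --squeeze 50

```text
clock: 16.4
tcp_pos: [589.6, -76.2, 45.5]
tcp_rot: [[0.531, 0.847, 0.001], [0.847, -0.531, -0.001], [0.0, 0.002, -1.0]]
contact_force: [1.3, -0.7, 4.4]
opening: 22.9
```

```bash
python3 st.py
```

```text
16.4 [589.63 -76.17  45.54] F tool [ 0.12  1.44 -4.41] T [-0.02 -0.05  0.05] 22.9 loc [49.2 49.8] yaw -32.08
```

Call:
jog_arm --rows '[0.005, 0, -0.0002, 0, 0, 0, 0, 0.016, 0, -0.0003, 0, 0, 0, 0, 0.03, 0, -0.0003, 0, 0, 0, 0, 0.044, 0, -0.0003, 0, 0, 0, 0, 0.058, 0, -0.0003, 0, 0, 0, 0, 0.072, 0, -0.0003, 0, 0, 0, 0, 0.085, 0, -0.0003, 0, 0, 0, 0, 0.092, 0, -0.0003, 0, 0, 0, 0]'

```text
clock: 17.07
tcp_pos: [638.6, 2.8, 45.6]
tcp_rot: [[0.53, 0.848, 0.0], [0.848, -0.53, -0.001], [-0.0, 0.001, -1.0]]
contact_force: [-3.5, -5.6, 5.9]
opening: 23.0
```

Call:
jog_arm --rows '[0.002, 0, 0, 0, 0, 0, 0, 0.004, 0, 0, 0, 0, 0, 0, 0.005, 0, 0, 0, 0, 0, 0]'

```text
clock: 17.32
tcp_pos: [640.6, 5.9, 45.6]
tcp_rot: [[0.531, 0.847, -0.0], [0.847, -0.531, -0.001], [-0.001, 0.0, -1.0]]
contact_force: [-3.2, -5.0, 6.6]
opening: 22.8
```

```bash
python3 st.py
```

```text
17.32 [640.59   5.95  45.56] F tool [-5.88 -0.04 -6.64] T [-0.74  0.39  0.02] 22.8 loc [-47.5  49.3] yaw -32.06
```

Call:
jog_arm --rows '[0.001, 0, -0.0003, 0, 0, 0, 0, 0.002, 0, -0.0003, 0, 0, 0, 0, 0.003, 0, -0.0003, 0, 0, 0, 0]'

```text
clock: 17.57
tcp_pos: [642.1, 8.4, 45.6]
tcp_rot: [[0.531, 0.847, -0.0], [0.847, -0.531, -0.001], [-0.001, -0.0, -1.0]]
contact_force: [-2.7, -4.5, 4.6]
opening: 23.2
```

```bash
python3 st.py
```

```text
17.57 [642.08   8.45  45.57] F tool [-5.24  0.13 -4.59] T [-0.7   0.28 -0.01] 23.2 loc [-50.4  49.3] yaw -32.09
```

Call:
jog_arm --rows '[0.001, 0, 0, 0, 0, 0, 0, 0.002, 0, 0, 0, 0, 0, 0, 0.003, 0, 0, 0, 0, 0, 0]'

```text
clock: 17.82
tcp_pos: [643.7, 11.0, 45.6]
tcp_rot: [[0.531, 0.847, -0.0], [0.847, -0.531, -0.001], [-0.001, 0.0, -1.0]]
contact_force: [-3.3, -4.2, 4.7]
opening: 23.4
```

```bash
python3 st.py
```

```text
17.82 [643.69  10.97  45.58] F tool [-5.27 -0.54 -4.66] T [-0.72  0.22  0.  ] 23.4 loc [-53.4  49.3] yaw -32.09
```

Call:
jog_arm --rows '[0.001, 0, -0.0003, 0, 0, 0, 0, 0.002, 0, -0.0003, 0, 0, 0, 0]'

```text
clock: 17.98
tcp_pos: [644.7, 12.9, 45.6]
tcp_rot: [[0.531, 0.847, -0.0], [0.847, -0.531, -0.0], [-0.0, -0.0, -1.0]]
contact_force: [-2.0, -2.8, 2.6]
opening: 23.2
```

```bash
python3 st.py
```

```text
17.98 [644.74  12.93  45.59] F tool [-3.46 -0.22 -2.56] T [-0.6   0.11 -0.03] 23.2 loc [-55.6  49.2] yaw -32.09
```

Call:
jog_arm --rows '[0.001, 0, 0, 0, 0, 0, 0, 0.002, 0, 0, 0, 0, 0, 0]'

```text
clock: 18.15
tcp_pos: [645.8, 14.7, 45.6]
tcp_rot: [[0.531, 0.847, -0.001], [0.847, -0.531, -0.0], [-0.001, -0.0, -1.0]]
contact_force: [-3.3, -4.8, 2.2]
opening: 23.2
```

```bash
python3 st.py
```

```text
18.15 [645.77  14.66  45.59] F tool [-5.79 -0.28 -2.22] T [-0.86  0.25 -0.02] 23.2 loc [-57.6  49.1] yaw -32.08
```

Call:
jog_arm --rows '[0.001, 0, 0, 0, 0, 0, 0, 0.0015, 0, 0, 0, 0, 0, 0, 0.0015, 0, 0, 0, 0, 0, 0]'

```text
clock: 18.4
tcp_pos: [646.3, 15.5, 45.6]
tcp_rot: [[0.531, 0.847, -0.001], [0.847, -0.531, -0.001], [-0.001, -0.001, -1.0]]
contact_force: [-4.1, -6.1, 2.4]
opening: 22.9
```

```bash
python3 st.py
```

```text
18.4 [646.3   15.49  45.6 ] F tool [-7.37 -0.17 -2.37] T [-0.95  0.38 -0.11] 22.9 loc [-58.6  49.1] yaw -32.08
```

Call:
jog_arm --rows '[0.001, 0, 0, 0, 0, 0, 0, 0.0015, 0, 0, 0, 0, 0, 0, 0.0015, 0, 0, 0, 0, 0, 0]'

```text
clock: 18.65
tcp_pos: [646.7, 16.2, 45.6]
tcp_rot: [[0.531, 0.847, -0.002], [0.847, -0.531, -0.002], [-0.002, -0.001, -1.0]]
contact_force: [-4.5, -7.5, 4.2]
opening: 23.0
```

```bash
python3 st.py
```

```text
18.65 [646.74  16.24  45.59] F tool [-8.72  0.18 -4.18] T [-1.22  0.52 -0.05] 23.0 loc [-59.5  49.1] yaw -32.09
```

Call:
jog_arm --rows '[0.001, 0, -0.0001, 0, 0, 0, 0, 0.002, 0, -0.0002, 0, 0, 0, 0, 0.0025, 0, -0.0002, 0, 0, 0, 0]'

```text
clock: 18.9
tcp_pos: [647.6, 17.5, 45.7]
tcp_rot: [[0.531, 0.847, -0.003], [0.847, -0.531, -0.003], [-0.004, -0.001, -1.0]]
contact_force: [-8.4, -11.7, 5.5]
opening: 22.8
```

```bash
python3 st.py
```

```text
18.9 [647.55  17.5   45.74] F tool [-14.4   -0.91  -5.39] T [-1.94  0.89 -0.11] 22.8 loc [-61.   49.1] yaw -32.09
```

Call:
jog_arm --rows '[0, 0, -0.0002, 0, 0, 0, 0, 0, 0, -0.0002, 0, 0, 0, 0, 0, 0, -0.0002, 0, 0, 0, 0]'

```text
clock: 19.15
tcp_pos: [647.5, 17.5, 45.7]
tcp_rot: [[0.531, 0.847, -0.003], [0.847, -0.531, -0.002], [-0.004, -0.002, -1.0]]
contact_force: [-6.7, -10.8, 3.3]
opening: 23.2
```

```bash
python3 st.py
```

```text
19.15 [647.53  17.52  45.73] F tool [-12.66   0.06  -3.22] T [-1.77  0.72 -0.09] 23.2 loc [-61.   49.1] yaw -32.1
```

Call:
jog_arm --rows '[0.0002, 0, 0, 0, 0, 0, 0, 0.0002, 0, 0, 0, 0, 0, 0, 0.0002, 0, 0, 0, 0, 0, 0]'

```text
clock: 19.4
tcp_pos: [647.6, 17.5, 45.7]
tcp_rot: [[0.531, 0.847, -0.004], [0.847, -0.531, -0.003], [-0.004, -0.002, -1.0]]
contact_force: [-6.9, -11.5, 3.8]
opening: 22.9
```

```bash
python3 st.py
```

```text
19.4 [647.57  17.55  45.73] F tool [-13.43   0.26  -3.72] T [-1.84  0.81 -0.08] 22.9 loc [-61.   49.1] yaw -32.1
```

Call:
jog_arm --rows '[0, 0, 0, 0, 0, 0, 0, -0.001, 0, -0.0001, 0, 0, 0, 0, -0.002, 0, -0.0003, 0, 0, 0, 0, -0.003, 0, -0.0004, 0, 0, 0, 0, -0.004, 0, -0.0005, 0, 0, 0, 0, -0.005, 0, -0.0006, 0, 0, 0, 0, -0.005, 0, -0.0006, 0, 0, 0, 0]'

```text
clock: 19.98
tcp_pos: [645.8, 15.4, 45.7]
tcp_rot: [[0.531, 0.847, -0.001], [0.847, -0.531, 0.0], [-0.001, -0.001, -1.0]]
contact_force: [1.0, -3.7, -7.4]
opening: 22.9
```

```bash
python3 st.py
```

```text
19.98 [645.83  15.36  45.74] F tool [-2.6   2.88  7.44] T [-0.7  -0.15 -0.06] 22.9 loc [-58.2  48.8] yaw -32.1
```

Call:
jog_arm --rows '[-0.0004, 0, 0.0004, 0, 0, 0, 0, -0.0008, 0, 0.0007, 0, 0, 0, 0, -0.0008, 0, 0.0007, 0, 0, 0, 0]'

```text
clock: 20.23
tcp_pos: [645.6, 15.0, 45.7]
tcp_rot: [[0.531, 0.847, -0.001], [0.847, -0.531, 0.0], [-0.0, -0.001, -1.0]]
contact_force: [0.4, -2.4, -6.8]
opening: 23.1
```

```bash
python3 st.py
```

```text
20.23 [645.61  15.01  45.65] F tool [-1.83  1.66  6.81] T [-0.29 -0.15 -0.03] 23.1 loc [-57.8  48.8] yaw -32.07
```

Now I'll lower a little more and release.

Call:
jog_arm --rows '[-0.0002, 0, 0.0004, 0, 0, 0, 0, -0.0002, 0, 0.0006, 0, 0, 0, 0, -0.0002, 0, 0.0006, 0, 0, 0, 0]' --squeeze 20

```text
clock: 20.48
tcp_pos: [645.6, 14.9, 45.6]
tcp_rot: [[0.531, 0.847, -0.0], [0.847, -0.531, 0.0], [0.0, -0.0, -1.0]]
contact_force: [-1.2, -0.6, -4.4]
opening: 23.5
```

```bash
python3 st.py
```

```text
20.48 [645.6   14.9   45.64] F tool [-1.13 -0.67  4.35] T [0.   0.14 0.01] 23.5 loc [-57.7  48.8] yaw -32.07
```

Call:
jog_arm --rows '[0, 0, 0.0003, 0, 0, 0, 0, 0, 0, 0.0003, 0, 0, 0, 0.3, 0, 0, 0.0003, 0, 0, 0, 0.35, 0, 0, 0, 0, 0, 0, 0.45, 0, 0, -0.004, 0, 0, 0, 0.6, 0, 0, -0.025, 0, 0, 0, 0.8, 0, 0, -0.05, 0, 0, 0, 1, 0, 0, -0.066, 0, 0, 0, 1]'

```text
clock: 21.15
tcp_pos: [646.7, 14.3, 114.1]
tcp_rot: [[0.531, 0.847, 0.003], [0.847, -0.531, -0.0], [0.001, 0.003, -1.0]]
contact_force: [0.1, 0.1, -0.0]
opening: 84.3
```

```bash
python3 st.py; python3 snap.py w7;  python3 - <<'E'
from fr import *
from rig import telemetry
s=telemetry.get_state(); print(todelta(s,[504.8,-24.0,110],np.deg2rad(57.9)))
E
```

```text
21.15 [646.71  14.32 114.13] F tool [0.11 0.   0.05] T [-0.02  0.    0.  ] 84.3 loc [-57.8  50.1] yaw -32.09
red [546.7  65.9] (24.171527862548828, 24.570411682128906) 58.8 72.4 [-48.4 -62. ]
yellow [843.5 -29.9] (19.46929168701172, 23.51058578491211) 0.8 66.6 [-124.9  240.2]
yellow [645.6  15.3] (23.923614501953125, 23.917993545532227) 58.6 72.4 [-58.   48.6]
[array([-0.1087, -0.1014,  0.0063]), np.float64(-1.5705)]
```

View pics/w7.png

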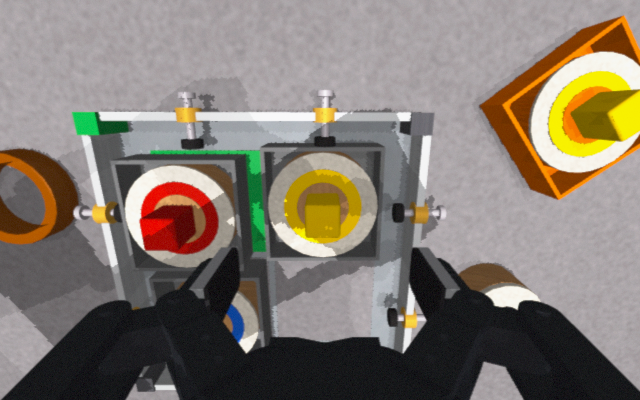

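Call:
jog_arm --rows '[-0.01, -0.01, 0, 0, 0, 0.12, 1, -0.025, -0.023, 0, 0, 0, 0.24, 1, -0.04, -0.037, 0, 0, 0, 0.36, 1, -0.055, -0.051, 0, 0, 0, 0.48, 1, -0.07, -0.065, 0, 0, 0, 0.6, 1, -0.085, -0.08, 0, 0, 0, 0.72, 1, -0.1, -0.093, 0, 0, 0, 0.84, 1, -0.109, -0.101, 0.005, 0, 0, 0.96, 1]'

```text
clock: 21.87
tcp_pos: [501.1, -24.6, 107.3]
tcp_rot: [[0.999, 0.045, 0.001], [0.045, -0.999, -0.0], [0.001, 0.0, -1.0]]
contact_force: [0.9, -0.8, 0.6]
opening: 85.4
```

Call:
jog_arm --rows '[0, 0, 0, 0, 0, 0.12, 1, 0, 0, 0, 0, 0, 0.24, 1, 0, 0, 0, 0, 0, 0.36, 1, 0, 0, 0, 0, 0, 0.48, 1, 0, 0, 0, 0, 0, 0.6, 1, 0, 0, 0, 0, 0, 0.611, 1, 0, 0, 0, 0, 0, 0.611, 1, 0, 0, 0, 0, 0, 0.611, 1]'

```text
clock: 22.53
tcp_pos: [502.4, -24.3, 106.6]
tcp_rot: [[0.849, -0.529, 0.0], [-0.529, -0.849, -0.0], [0.0, -0.0, -1.0]]
contact_force: [0.0, 0.3, 0.9]
opening: 85.2
```

```bash
python3 st.py; python3 snap.py w8;  python3 - <<'E'
from fr import *
from rig import telemetry
s=telemetry.get_state(); print(s["joint_pos"].round(2),todelta(s,[504.8,-24.0,45.3],np.deg2rad(57.9)))
E
```

```text
22.53 [502.39 -24.28 106.59] F tool [-0.15 -0.31 -0.94] T [-0.02 -0.01  0.  ] 85.2 loc [ 51.6 -51.7] yaw -121.91
red [546.4  65.3] (24.821269989013672, 23.98188018798828) 57.0 72.1 [-47.7 -61.9]
yellow [644.8  14.4] (25.296648025512695, 24.260364532470703) 58.0 72.1 [-56.9  48.5]
blue [504.2 -24.5] (23.788087844848633, 24.2259521484375) 58.5 72.3 [ 50.8 -50. ]
[-0.2   0.44  1.75 -0.    0.94  1.93] [array([ 0.0019, -0.0015,  0.0612]), np.float64(0.0028)]
```

View pics/w8.png

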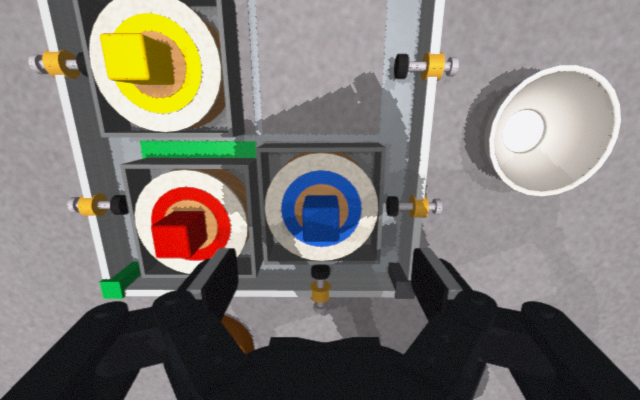

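Call:
jog_arm --rows '[0.0018, -0.001, 0.015, 0, 0, 0, 1, 0.0018, -0.001, 0.032, 0, 0, 0, 1, 0.0018, -0.001, 0.048, 0, 0, 0, 1, 0.0018, -0.001, 0.057, 0, 0, 0, 1, 0.0018, -0.001, 0.061, 0, 0, 0, 1, 0.0018, -0.001, 0.061, 0, 0, 0, 1, 0.0018, -0.001, 0.061, 0, 0, 0, 0.4, 0.0018, -0.001, 0.061, 0, 0, 0, 0.2]' --squeeze 50

```text
clock: 23.25
tcp_pos: [505.0, -24.5, 46.3]
tcp_rot: [[0.847, -0.531, 0.001], [-0.531, -0.847, -0.0], [0.001, -0.0, -1.0]]
contact_force: [0.7, -0.7, 0.1]
opening: 64.1
```

Call:
jog_arm --rows '[0, 0, 0, 0, 0, 0, 0.1, 0, 0, 0, 0, 0, 0, 0, 0, 0, 0, 0, 0, 0, 0, 0, 0, 0, 0, 0, 0, 0, 0, 0, 0, 0, 0, 0, 0]' --squeeze 50

```text
clock: 23.67
tcp_pos: [505.0, -24.4, 46.2]
tcp_rot: [[0.847, -0.531, 0.002], [-0.531, -0.847, -0.0], [0.002, -0.001, -1.0]]
contact_force: [-0.2, 0.7, 5.8]
opening: 22.9
```

```bash
python3 st.py
```

```text
23.67 [504.95 -24.41  46.2 ] F tool [-0.53 -0.44 -5.84] T [ 0.13  0.07 -0.  ] 22.9 loc [ 50.3 -49.4] yaw -122.09
```

Call:
jog_arm --rows '[0.005, 0, -0.0002, 0, 0, 0, 0, 0.016, 0, -0.0004, 0, 0, 0, 0, 0.03, 0, -0.0004, 0, 0, 0, 0, 0.044, 0, -0.0004, 0, 0, 0, 0, 0.058, 0, -0.0004, 0, 0, 0, 0, 0.072, 0, -0.0004, 0, 0, 0, 0, 0.086, 0, -0.0004, 0, 0, 0, 0, 0.096, 0, -0.0004, 0, 0, 0, 0]'

```text
clock: 24.33
tcp_pos: [585.8, -75.5, 46.2]
tcp_rot: [[0.847, -0.531, -0.001], [-0.531, -0.847, 0.001], [-0.001, 0.0, -1.0]]
contact_force: [-5.6, 2.5, 7.1]
opening: 22.6
```

Call:
jog_arm --rows '[0.002, 0, 0, 0, 0, 0, 0, 0.004, 0, 0, 0, 0, 0, 0, 0.005, 0, 0, 0, 0, 0, 0]'

```text
clock: 24.58
tcp_pos: [589.0, -77.5, 46.3]
tcp_rot: [[0.847, -0.531, -0.002], [-0.531, -0.847, 0.001], [-0.002, 0.0, -1.0]]
contact_force: [-5.2, 2.6, 8.8]
opening: 23.0
```

```bash
python3 st.py
```

```text
24.58 [589.03 -77.53  46.27] F tool [-5.75  0.59 -8.81] T [0.43 0.63 0.02] 23.0 loc [50.6 50. ] yaw -122.1
```

Call:
jog_arm --rows '[0.0015, 0, -0.0004, 0, 0, 0, 0, 0.003, 0, -0.0006, 0, 0, 0, 0, 0.004, 0, -0.0006, 0, 0, 0, 0]'

```text
clock: 24.83
tcp_pos: [592.8, -79.9, 46.3]
tcp_rot: [[0.847, -0.531, -0.001], [-0.531, -0.847, 0.0], [-0.001, 0.0, -1.0]]
contact_force: [-2.6, 2.1, 1.2]
opening: 23.6
```

```bash
python3 st.py
```

```text
24.83 [592.79 -79.87  46.26] F tool [-3.34 -0.34 -1.18] T [ 0.22  0.33 -0.02] 23.6 loc [50.6 54.5] yaw -122.09
```

Call:
jog_arm --rows '[0.001, 0, -0.0002, 0, 0, 0, 0, 0.002, 0, -0.0002, 0, 0, 0, 0, 0.003, 0, -0.0002, 0, 0, 0, 0]'

```text
clock: 25.08
tcp_pos: [595.7, -81.8, 46.3]
tcp_rot: [[0.847, -0.531, -0.001], [-0.531, -0.847, 0.0], [-0.001, 0.0, -1.0]]
contact_force: [-1.5, 1.1, -1.4]
opening: 23.1
```

```bash
python3 st.py
```

```text
25.08 [595.68 -81.78  46.27] F tool [-1.85 -0.14  1.4 ] T [0.19 0.13 0.04] 23.1 loc [50.7 57.9] yaw -122.1
```

Call:
jog_arm --rows '[0.001, 0, 0.0001, 0, 0, 0, 0, 0.0015, 0, 0.0001, 0, 0, 0, 0]'

```text
clock: 25.25
tcp_pos: [597.1, -82.7, 46.2]
tcp_rot: [[0.847, -0.531, -0.0], [-0.531, -0.847, -0.0], [-0.0, 0.0, -1.0]]
contact_force: [-1.5, 0.9, -3.2]
opening: 22.9
```

```bash
python3 st.py
```

```text
25.25 [597.11 -82.67  46.23] F tool [-1.73  0.01  3.24] T [0.15 0.15 0.04] 22.9 loc [50.7 59.6] yaw -122.1
```

Call:
jog_arm --rows '[0.0007, 0, 0, 0, 0, 0, 0, 0.0013, 0, 0, 0, 0, 0, 0]'

```text
clock: 25.42
tcp_pos: [598.2, -83.3, 46.3]
tcp_rot: [[0.847, -0.531, -0.0], [-0.531, -0.847, -0.0], [-0.0, 0.0, -1.0]]
contact_force: [-0.4, 0.8, -4.7]
opening: 23.2
```

```bash
python3 st.py
```

```text
25.42 [598.18 -83.35  46.27] F tool [-0.78 -0.43  4.66] T [0.11 0.11 0.01] 23.2 loc [50.7 60.9] yaw -122.1
```

Call:
jog_arm --rows '[0.0005, 0, 0.0003, 0, 0, 0, 0, 0.001, 0, 0.0004, 0, 0, 0, 0]'

```text
clock: 25.58
tcp_pos: [599.0, -83.8, 46.2]
tcp_rot: [[0.847, -0.531, -0.0], [-0.531, -0.847, -0.0], [-0.0, 0.0, -1.0]]
contact_force: [-2.9, 1.4, -1.8]
opening: 23.2
```

```bash
python3 st.py
```

```text
25.58 [599.02 -83.79  46.24] F tool [-3.21  0.41  1.77] T [ 0.21  0.28 -0.  ] 23.2 loc [50.6 61.8] yaw -122.1
```

Call:
jog_arm --rows '[0.0007, 0, 0.0001, 0, 0, 0, 0, 0.0013, 0, 0.0001, 0, 0, 0, 0]'

```text
clock: 25.75
tcp_pos: [600.0, -84.3, 46.3]
tcp_rot: [[0.847, -0.531, -0.0], [-0.531, -0.847, 0.0], [-0.0, 0.0, -1.0]]
contact_force: [-4.3, 2.2, 2.3]
opening: 23.0
```

```bash
python3 st.py
```

```text
25.75 [599.97 -84.31  46.28] F tool [-4.84  0.43 -2.34] T [ 0.36  0.51 -0.02] 23.0 loc [50.6 62.9] yaw -122.09
```

Call:
jog_arm --rows '[0.0008, 0, 0, 0, 0, 0, 0, 0.0016, 0, -0.0001, 0, 0, 0, 0]'

```text
clock: 25.92
tcp_pos: [600.7, -84.8, 46.3]
tcp_rot: [[0.847, -0.531, -0.002], [-0.531, -0.847, 0.001], [-0.002, 0.0, -1.0]]
contact_force: [-7.0, 3.5, 2.1]
opening: 22.8
```

```bash
python3 st.py
```

```text
25.92 [600.75 -84.83  46.31] F tool [-7.75  0.76 -2.1 ] T [0.62 0.88 0.01] 22.8 loc [50.6 63.8] yaw -122.1
```

Call:
jog_arm --rows '[0.0008, 0, 0, 0, 0, 0, 0, 0.0014, 0, 0, 0, 0, 0, 0, 0.0014, 0, 0, 0, 0, 0, 0]'

```text
clock: 26.17
tcp_pos: [601.4, -85.2, 46.3]
tcp_rot: [[0.847, -0.531, -0.003], [-0.531, -0.847, 0.001], [-0.003, 0.001, -1.0]]
contact_force: [-7.1, 3.7, 4.6]
opening: 23.3
```

```bash
python3 st.py
```

```text
26.17 [601.38 -85.24  46.35] F tool [-8.    0.61 -4.55] T [0.59 1.05 0.01] 23.3 loc [50.6 64.6] yaw -122.09
```

Call:
jog_arm --rows '[0.001, 0, -0.0001, 0, 0, 0, 0, 0.002, 0, -0.0002, 0, 0, 0, 0, 0.002, 0, -0.0002, 0, 0, 0, 0]'

```text
clock: 26.42
tcp_pos: [602.3, -85.8, 46.4]
tcp_rot: [[0.847, -0.531, -0.005], [-0.531, -0.847, 0.002], [-0.005, 0.001, -1.0]]
contact_force: [-9.6, 5.3, 6.8]
opening: 23.2
```

```bash
python3 st.py
```

```text
26.42 [602.33 -85.83  46.43] F tool [-10.99   0.61  -6.73] T [ 0.93  1.41 -0.03] 23.2 loc [50.6 65.7] yaw -122.08
```

Call:
jog_arm --rows '[0.0007, 0, -0.0003, 0, 0, 0, 0, 0.0012, 0, -0.0005, 0, 0, 0, 0, 0.0012, 0, -0.0005, 0, 0, 0, 0]'

```text
clock: 26.67
tcp_pos: [602.7, -86.1, 46.5]
tcp_rot: [[0.847, -0.531, -0.006], [-0.531, -0.847, 0.003], [-0.007, 0.001, -1.0]]
contact_force: [-10.3, 7.5, 4.9]
opening: 23.1
```

```bash
python3 st.py
```

```text
26.67 [602.74 -86.14  46.52] F tool [-12.72  -0.91  -4.86] T [ 1.14  1.57 -0.03] 23.1 loc [50.6 66.2] yaw -122.08
```

Call:
jog_arm --rows '[0.0004, 0, -0.0001, 0, 0, 0, 0, 0.0005, 0, -0.0002, 0, 0, 0, 0, 0.0005, 0, -0.0002, 0, 0, 0, 0]'

```text
clock: 26.92
tcp_pos: [602.9, -86.3, 46.6]
tcp_rot: [[0.847, -0.531, -0.007], [-0.531, -0.847, 0.003], [-0.007, 0.001, -1.0]]
contact_force: [-11.5, 6.4, 4.5]
opening: 22.9
```

```bash
python3 st.py
```

```text
26.92 [602.93 -86.26  46.58] F tool [-13.2    0.68  -4.43] T [ 1.22  1.66 -0.03] 22.9 loc [50.6 66.4] yaw -122.08
```

Call:
jog_arm --rows '[0, 0, 0, 0, 0, 0, 0, 0, 0, 0, 0, 0, 0, 0, 0, 0, 0, 0, 0, 0, 0, 0, 0, 0, 0, 0, 0, 0]'

```text
clock: 27.25
tcp_pos: [602.9, -86.2, 46.6]
tcp_rot: [[0.847, -0.531, -0.007], [-0.531, -0.847, 0.003], [-0.007, 0.001, -1.0]]
contact_force: [-12.4, 7.1, 4.6]
opening: 23.3
```

```bash
python3 st.py
```

```text
27.25 [602.92 -86.24  46.57] F tool [-14.33   0.55  -4.46] T [1.16 1.66 0.1 ] 23.3 loc [50.6 66.4] yaw -122.08
```

Call:
jog_arm --rows '[0, 0, 0, 0, 0, 0, 0, -0.001, 0, 0, 0, 0, 0, 0, -0.002, 0, -0.0001, 0, 0, 0, 0, -0.003, 0, -0.0001, 0, 0, 0, 0, -0.004, 0, -0.0002, 0, 0, 0, 0, -0.005, 0, -0.0003, 0, 0, 0, 0, -0.005, 0, -0.0003, 0, 0, 0, 0]'

```text
clock: 27.83
tcp_pos: [600.8, -84.9, 46.5]
tcp_rot: [[0.847, -0.531, -0.002], [-0.531, -0.847, 0.001], [-0.002, 0.0, -1.0]]
contact_force: [-1.8, 3.3, -7.6]
opening: 23.1
```

```bash
python3 st.py
```

```text
27.83 [600.79 -84.91  46.51] F tool [-3.24 -1.84  7.58] T [0.57 0.43 0.09] 23.1 loc [50.6 63.9] yaw -122.09
```

Call:
jog_arm --rows '[-0.0005, 0, 0.0004, 0, 0, 0, 0, -0.001, 0, 0.0008, 0, 0, 0, 0, -0.0012, 0, 0.001, 0, 0, 0, 0, -0.0012, 0, 0.001, 0, 0, 0, 0]'

```text
clock: 28.17
tcp_pos: [600.7, -84.8, 46.4]
tcp_rot: [[0.847, -0.531, 0.0], [-0.531, -0.847, -0.0], [0.0, 0.0, -1.0]]
contact_force: [-3.4, 2.2, -5.8]
opening: 23.5
```

```bash
python3 st.py
```

```text
28.17 [600.71 -84.84  46.39] F tool [-4.02 -0.05  5.83] T [0.42 0.37 0.04] 23.5 loc [50.6 63.8] yaw -122.1
```

Call:
jog_arm --rows '[-0.0005, 0, 0.0003, 0, 0, 0, 0, -0.001, 0, 0.0004, 0, 0, 0, 0, -0.0012, 0, 0.0004, 0, 0, 0, 0]'

```text
clock: 28.42
tcp_pos: [600.1, -84.5, 46.3]
tcp_rot: [[0.847, -0.531, 0.001], [-0.531, -0.847, -0.001], [0.002, -0.0, -1.0]]
contact_force: [-0.8, 1.4, -4.8]
opening: 23.1
```

```bash
python3 st.py
```

```text
28.42 [600.11 -84.45  46.28] F tool [-1.43 -0.72  4.81] T [0.14 0.11 0.03] 23.1 loc [50.6 63.1] yaw -122.1
```

Call:
jog_arm --rows '[-0.0004, 0, 0.0003, 0, 0, 0, 0, -0.0005, 0, 0.0004, 0, 0, 0, 0, -0.0005, 0, 0.0004, 0, 0, 0, 0]' --squeeze 20

```text
clock: 28.67
tcp_pos: [600.0, -84.3, 46.2]
tcp_rot: [[0.847, -0.531, 0.002], [-0.531, -0.847, -0.001], [0.002, -0.0, -1.0]]
contact_force: [-0.9, -0.6, -2.4]
opening: 23.2
```

```bash
python3 st.py
```

```text
28.67 [599.97 -84.33  46.25] F tool [-0.42  1.01  2.42] T [-0.08 -0.02 -0.02] 23.2 loc [50.6 62.9] yaw -122.1
```

Call:
jog_arm --rows '[0, 0, 0, 0, 0, 0, 0.3, 0, 0, 0, 0, 0, 0, 0.35, 0, 0, 0, 0, 0, 0, 0.45, 0, 0, -0.004, 0, 0, 0, 0.6, 0, 0, -0.025, 0, 0, 0, 0.8, 0, 0, -0.055, 0, 0, 0, 1, -0.02, 0, -0.09, 0, 0, 0, 1, -0.05, 0, -0.125, 0, 0, 0, 1]'

```text
clock: 29.33
tcp_pos: [560.0, -59.5, 169.0]
tcp_rot: [[0.846, -0.532, 0.002], [-0.532, -0.846, -0.001], [0.002, -0.0, -1.0]]
contact_force: [-0.3, 0.3, 0.4]
opening: 85.5
```

Call:
jog_arm --rows '[-0.02, 0, -0.01, 0, 0, 0, 1, -0.03, 0, -0.02, 0, 0, 0, 1, -0.03, 0, -0.02, 0, 0, 0, 1, -0.03, 0, -0.02, 0, 0, 0, 1]'

```text
clock: 29.67
tcp_pos: [534.3, -42.9, 188.2]
tcp_rot: [[0.847, -0.531, 0.002], [-0.531, -0.847, -0.001], [0.002, -0.001, -1.0]]
contact_force: [0.1, 1.4, -0.1]
opening: 85.2
```

```bash
python3 st.py; python3 snap.py w9
python3 - <<'E'
import cv2
p=cv2.imread("pics/w9.png"); cv2.imwrite("pics/w9z.png",cv2.resize(p[20:300,150:500],None,fx=2.1,fy=2.1,interpolation=cv2.INTER_CUBIC))
E
```

```text
29.67 [534.29 -42.85 188.17] F tool [-0.68 -1.26  0.15] T [-0.02 -0.04  0.02] 85.2 loc [ 50.4 -14.8] yaw -122.07
red [546.5  64.8] (24.42561912536621, 22.938762664794922) 58.4 72.2 [-47.3 -61.6]
yellow [644.4  14.4] (24.013500213623047, 23.29043960571289) 58.1 72.2 [-56.7  48.1]
blue [598.6 -85.1] (22.960025787353516, 22.506549835205078) 57.9 72.4 [52.  62.1]
```

View pics/w9.png

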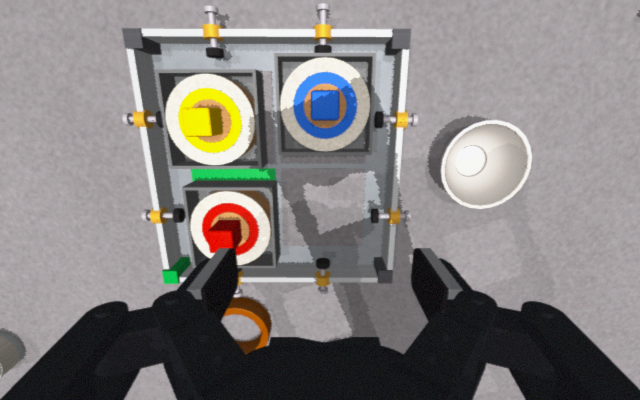

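View pics/w9z.png

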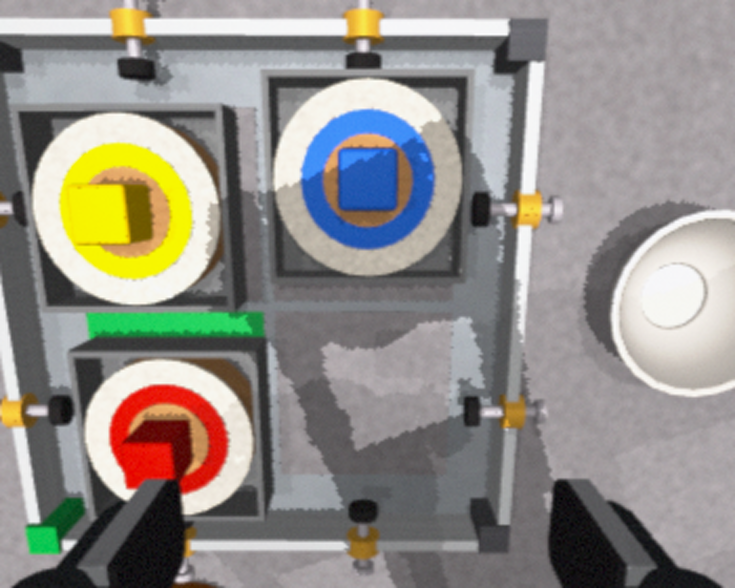

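Run:
```python
import cv2,numpy as np
f=lambda n,a,b,c,d:cv2.resize(cv2.imread(f"pics/{n}.png")[a:b,c:d],(390,290),interpolation=cv2.INTER_CUBIC)
cv2.imwrite("pics/z.png",np.vstack([np.hstack([f("w5",115,175,290,370),f("w7",115,175,285,365)]),np.hstack([f("w9",20,80,285,365),f("w8",175,235,95,175)])]))
```

```text
(no output)
```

View pics/z.png

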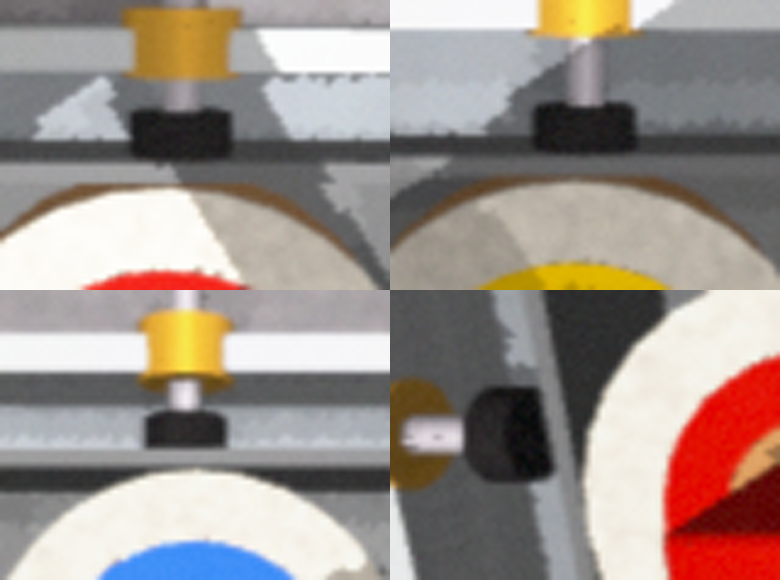

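The enlarged crops show each carrier's wall touching its black stop tip: red top-left and bottom-right, yellow top-right, blue bottom-left. The gripper is clear of everything, so I'm handing in.

```bash
python3 -c "
from rig import manip; print(manip.close_job())"
```

```text
the job is handed in; nothing more can be done
None
```

I moved the queue up by one in the order asked: red into the green issue bay, yellow into the bay red left, and blue into the reserve bay. The job was handed in at about 30 s of the 67 s allowed; it reported no verdict.

- **Pressing:** Each carrier was held on its stop for about half a second at 12–14.5 N measured at the wrist, including floor drag. I put the stops themselves at about 9–11 N. That is inferred from the drag and how far each stop moved, since the stop force can't be read directly. The wrist force never came near 18 N.
- **Red pressed more than once:** The first presses on red looked slightly light, so I eased off and pressed it again twice, the last time after letting go and regripping.
- **Last checks:** The final pictures show all three carriers square in their bays, walls touching the stop tips, with the gripper clear. The orange look-alike and the other items were not touched.

**What did not fully agree:**
- **Drag:** Measured sliding drag was higher than the description suggests, about 3–6 N.
- **Not always fully on the floor:** The wrist briefly pulled upward while I corrected height or eased off: up to about 12 N with red, and 7–8 N with yellow and blue. The tool rose about 0.2 mm each time, and red may have been just off the floor for a moment. While being pressed, the tool tilted about half a degree or less.

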